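# Nest the empty small-parts containers on their mats

### The arm

A 6-joint arm with a two-finger parallel gripper is mounted at the origin on the work surface. World frame = base frame: x ahead of the robot, y to its left, z up, the work surface at z = 0. Lengths are in mm, angles in rad, forces in N, time in s.
With the tool pointing down it reaches from about 400 to 925 mm from the base axis. Payload 12.5 kg.
Tool frame: the origin (TCP) lies at the very end of the fingers, on their centre line; the grasp point (between the pads) lies 19 mm behind it; x points along the fingers, y is the direction in which the jaws open and shut, and the axes are right-handed (so a half turn about x gives the same grasp; the last joint's range is limited). The gripper opens to 95 mm and grips with 3 to 60 N. Pads are 20 mm wide; open, the fingers measure 119 mm over their backs; the gripper's body (75 mm by 180 mm) begins 59 mm behind the grasp point.
Start: joints at [-1.347, 0.491, 1.559, -0, 1.092, -0.106], TCP at [202.432, -591.33, 190.361] pointing down, gripper open.
Joint ranges: [-3.1, 3.1], [-0.84, 2.19], [0.05, 2.79], [-1.13, 4.28], [0.06, 2.93], [-2.69, 2.69]. Speed limits (rad/s): [2.22, 2.22, 2.79, 3.14, 3.14, 3.14].

### API

Orientations are given as [roll, pitch, yaw] about the fixed x, y, z axes, in that order (R = Rz(yaw) Ry(pitch) Rx(roll)).
In Python, from cell import * gives the robot as it stands.
- The arm moves only by the tool step_arm, never from a script. Its argument "steps" is a list of rows, each a list of 4 numbers: the shift along the tool's x, y, z in units of 50 mm (1.0 is 50 mm), then the turn about the tool's x in units of 8 degrees (1.0 is 8 degrees). A call has 1 to 20 rows; each row shifts and turns the commanded pose from where the row before left it, along the tool's axes as they then stand; what a row does not reach is not made up. A row lasts 1/8 s, in which the tool goes at most 62.5 mm and 10.7 degrees, less where a joint would pass 70% of its speed; a pose out of reach is approached as far as the arm can. A call is refused whole if a number of a shift passes 1 or a number of a turn 1, either way. A call with a gripper value outside its range is refused whole. "jaw" is the closure, from 0 (fully open) to 1 (shut), set as the call begins (left out, the last holds). The fingers move at their own pace and stop on an object; the grip force is fixed at half the most. Time passes only in rows, so rows that do not move let the fingers close. It gives the time, the measured TCP pose, the force and the opening at its end, in the units of the state.
- state(): the state, without advancing time (a new reading comes with each control period).
- read_camera(name): name is "side" or "top" or "wrist"; returns the picture (480x640x3 uint8, red, green, blue); there is no depth.
- camera_info(name): a dict with "mtx" (3x3 intrinsics, pixels), "eye" and "attitude" of the camera in the world; the wrist camera has in their place "hand_eye" (4x4, takes a point from camera to tool coordinates, whose origin is the TCP and whose axes are the tool frame's). Camera axes: x right, y down, z forward; pixel columns grow to the right and rows downward; lengths in mm; the calibration is good to about 2 mm. A picture is of the moment at which its call begins: read the wrist's pose just before it. camera_info takes no time and is no camera call.
- job_done(): hands the job in, once; it reports no verdict.
The state is a dict: "t": time; "joints": joint angles; "qvel": joint speeds; "tau": joint torques, N m; "eef_pos": TCP position; "tcp_rot": TCP orientation; "ft_force": force on the tool from outside, world axes, zero at the start; "moment": the same for the moment, N m; "opening": opening from 0.0 (shut) to 1.0 (fully open).
Only numpy, scipy, OpenCV 4.12 (cv2) and the standard library are available. Lean on these libraries where they do the work, as an engineer would, in place of code of your own. Each camera call takes 0.05 s, during which the arm holds its last target.

### The job

Clear the empty steel containers on the storeroom counter into two nests, by shape and from largest to smallest: stand the largest round pot in the middle of the round mat, the middle pot inside it and the smallest pot inside that; stand the larger square box in the middle of the square mat and the smaller square box inside it. Everything is to stand upright, fully down and let go, and the coupling nut, the tape roll and the closed can are to be left where they are.

Things in the scene. Friction and masses are not known exactly. Their poses are not given: they have to be found in the camera images.
- pot_l_c (a point): The largest of three round open steel pots: plain upright cylinder, outer diameter 68, height 40, open at the top (bare grey steel, wall 3, bottom 4 thick, 80 to 140 g give or take a third). It stands upright. Sizes in mm. The point is its centre, on its axis half-way up; z is up along its axis. Nested, each smaller pot stands out 26 above the rim of the next larger one, with 5 of play all round.
- pot_m_c (a point): The middle round open steel pot: outer diameter 52, height 62, open at the top (bare grey steel, wall 3, bottom 4 thick, 80 to 140 g give or take a third). It stands upright. Sizes in mm. The point is its centre, on its axis half-way up; z is up along its axis. Nested, each smaller pot stands out 26 above the rim of the next larger one, with 5 of play all round.
- pot_s_c (a point): The smallest (narrowest, tallest) round open steel pot: outer diameter 36, height 84, open at the top (bare grey steel, wall 3, bottom 4 thick, 80 to 140 g give or take a third). It stands upright. Sizes in mm. The point is its centre, on its axis half-way up; z is up along its axis. Nested, each smaller pot stands out 26 above the rim of the next larger one, with 5 of play all round.
- bin_l_c (a point): The larger of two square open steel boxes: outer 64 x 64, height 40 (bare grey steel, upright walls 3 thick, bottom 3 thick, 110 to 150 g give or take a third), open at the top. It stands upright. Sizes in mm. The point is its centre, half-way up; x and y are square to its side walls, z is up. Nested, the smaller box stands out 25 above the rim of the larger, with 6 of play on each side.
- bin_s_c (a point): The smaller square open steel box: outer 46 x 46, height 62 (bare grey steel, upright walls 3 thick, bottom 3 thick, 110 to 150 g give or take a third), open at the top. It stands upright. Sizes in mm. The point is its centre, half-way up; x and y are square to its side walls, z is up. Nested, the smaller box stands out 25 above the rim of the larger, with 6 of play on each side.
- round_mat_c (a point): Round flat black rubber mat, diameter 110, 4 thick, fixed to the work top. The point is the middle of its upper face, z up. Sizes in mm.
- square_mat_c (a point): Square flat black rubber mat, 110 x 110, 4 thick, fixed to the work top. The point is the middle of its upper face; x and y are square to its edges, z up. Sizes in mm.
- nut_c (a point): Bystander: solid hexagonal brass coupling nut standing on end, 40 across corners, 60 high, with a dark bore on top. The point is its centre, half-way up. Sizes in mm.
- tape_c (a point): Bystander: roll of grey adhesive tape lying flat, outer diameter 90, 48 high, wide open middle with cardboard core. The point is its centre, half-way up. Sizes in mm.
- can_c (a point): Bystander: closed round can with a paper label, diameter 60, 75 high. The point is its centre, half-way up. Sizes in mm.

How it is judged:
By the outcome, as a careful person would: the job done as asked, in the order asked, and still so for the second after the job is handed in, with the robot touching nothing.
It also fails if it takes over 125 s, if anything falls off the work surface, if the arm or the gripper's body presses on something with over 40 N, if the wrist force passes 120 N, or if a joint passes its speed limit or range.

## Working session

There is one attempt and no reset: what is moved stays moved. The work goes in short steps, Python scripts to look and compute and a tool call to move; the robot and the scene stay as the last step left them, time stands still between calls to the robot, and variables do not carry over. Pictures are saved under pics/ and viewed, and the job is handed in when it is done.

Besides the shell and the picture viewer there is one more tool, called as name(argument=value, ...), one argument or row to a line, values as JSON. step_arm: Moves the arm, as the interface text tells. Its arguments: {"type":"object","properties":{"steps":{"type":"array","items":{"type":"array","items":{"type":"number"}}},"jaw":{"type":"number"}},"required":["steps"]}

```bash
ls; mkdir -p pics
python3 - <<'E'
from cell import *
import cv2
print(state())
for n in ("side","top","wrist"):
    print(n,camera_info(n))
    cv2.imwrite(f"pics/{n}0.png",read_camera(n)[:,:,::-1])
E
```

```text
pics
{'t': 0.0, 'joints': array([-1.34660106e+00,  4.91573397e-01,  1.55944136e+00,  8.97144161e-07,
        1.09169872e+00, -1.05636608e-01]), 'qvel': array([-0.00096682,  0.00050055, -0.00198858,  0.00116717,  0.00077218,
        0.00198445]), 'tau': array([-3.07533512e-03, -6.12650728e+01, -2.58185202e+01,  6.91750715e-02,
        4.82184766e-02, -8.04872047e-05]), 'eef_pos': array([ 202.36798036, -591.04919666,  189.75595367]), 'tcp_rot': array([-1.67714284,  1.56967551,  1.79428128]), 'ft_force': array([0.71284822, 0.45242687, 0.12067928]), 'moment': array([-0.05810732,  0.0264803 ,  0.00337422]), 'opening': 1.0011914523545422}
side {'mtx': array([[438.16590455,   0.        , 322.02599663],
       [  0.        , 438.16590455, 238.1894933 ],
       [  0.        ,   0.        ,   1.        ]]), 'eye': array([521.03589976, 729.47949739, 548.26915821]), 'attitude': array([-2.20977541e+00,  6.49776722e-04, -3.08443790e+00])}
top {'mtx': array([[564.00330654,   0.        , 311.14484244],
       [  0.        , 564.00330654, 241.64687561],
       [  0.        ,   0.        ,   1.        ]]), 'eye': array([ 432.16876355,   32.31734549, 1285.3750033 ]), 'attitude': array([-3.05174437,  0.0182441 , -1.55867206])}
wrist {'mtx': array([[419.27948372,   0.        , 325.98375382],
       [  0.        , 419.27948372, 239.84413108],
       [  0.        ,   0.        ,   1.        ]]), 'hand_eye': array([[-1.41304969e-03, -2.42820486e-01,  9.70070211e-01,
        -1.93573920e+02],
       [ 9.99998813e-01, -9.39300503e-04,  1.22152664e-03,
        -5.28550760e-01],
       [ 6.14575746e-04,  9.70070786e-01,  2.42821525e-01,
        -6.88815648e+01],
       [ 0.00000000e+00,  0.00000000e+00,  0.00000000e+00,
         1.00000000e+00]])}
```

View pics/side0.png

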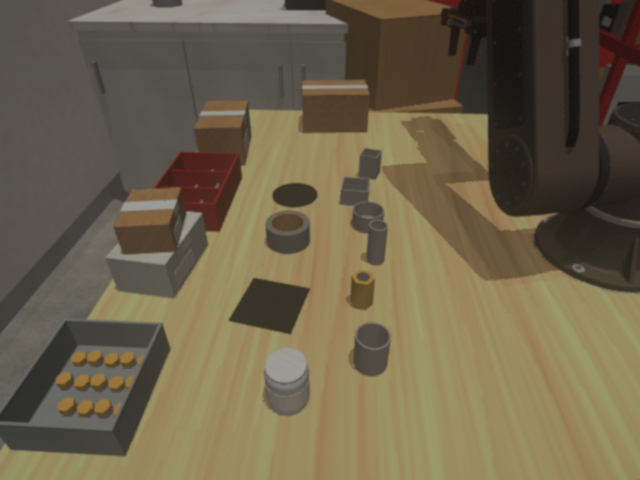

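View pics/top0.png

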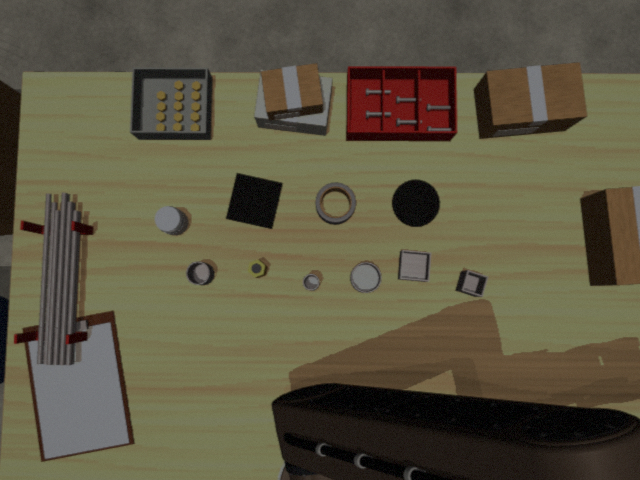

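View pics/wrist0.png

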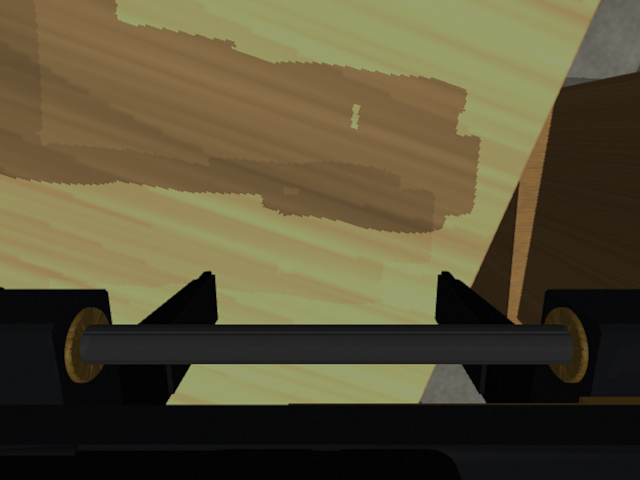

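Run:
```python
import cv2
t=cv2.imread("pics/top0.png")[170:310,140:500]; s=cv2.imread("pics/side0.png")[130:420,215:415]
cv2.imwrite("pics/topc.png",cv2.convertScaleAbs(cv2.resize(t,None,fx=2.2,fy=2.2,interpolation=cv2.INTER_CUBIC),alpha=1.5))
cv2.imwrite("pics/sidec.png",cv2.convertScaleAbs(cv2.resize(s,None,fx=2,fy=2,interpolation=cv2.INTER_CUBIC),alpha=1.5))
```

```text
(no output)
```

View pics/topc.png

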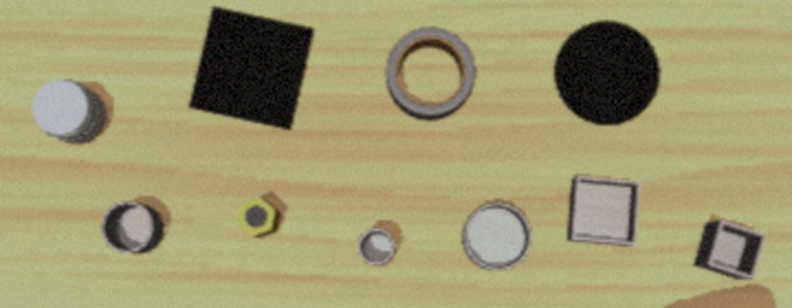

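View pics/sidec.png

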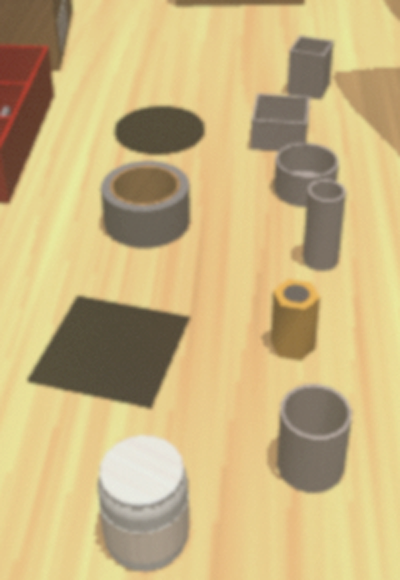

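```bash
cat > h.py <<'E'
import numpy as np, cv2
from scipy.spatial.transform import Rotation as Ro
from cell import *
def cam(n,st=None):
    c=camera_info(n)
    if n=="wrist":
        R=Ro.from_euler("xyz",st["tcp_rot"]).as_matrix();H=c["hand_eye"]
        return c["mtx"],R@H[:3,3]+st["eef_pos"],R@H[:3,:3]
    return c["mtx"],c["eye"],Ro.from_euler("xyz",c["attitude"]).as_matrix()
def ray(c,uv):
    uv=np.atleast_2d(np.asarray(uv,float))
    d=np.c_[uv,np.ones(len(uv))]@np.linalg.inv(c[0]).T@c[2].T
    return d/np.linalg.norm(d,axis=1,keepdims=True)
def onz(c,uv,z):
    d=ray(c,uv);return c[1]+d*((z-c[1][2])/d[:,2:3])
def proj(c,P):
    p=(np.atleast_2d(P)-c[1])@c[2]@c[0].T
    return p[:,:2]/p[:,2:]
def tri(obs): # list of (cam,uv)
    A=np.zeros((3,3));b=np.zeros(3)
    for c,uv in obs:
        d=ray(c,uv)[0];M=np.eye(3)-np.outer(d,d);A+=M;b+=M@c[1]
    P=np.linalg.solve(A,b)
    g=[np.linalg.norm((np.eye(3)-np.outer(ray(c,uv)[0],ray(c,uv)[0]))@(P-c[1])) for c,uv in obs]
    return P,max(g)
E
python3 - <<'E'
from h import *
np.set_printoptions(precision=1,suppress=True)
T=cam("top");S=cam("side")
o=dict(pot_m=((200,273.2),(372.5,335),62),pot_s=((311.4,281.8),(377.5,225),84),pot_l=((365.5,276.8),(368,212),40),bin_l=((414,265.5),(355,184.5),40),bin_s=((471.8,283.2),(371,153),62))
for k,(a,b,z) in o.items(): print(k,*tri([(T,a),(S,b)]),onz(T,a,z)[0],onz(S,b,z)[0])
# mats
for n,c,roi in(("top",T,(170,235,215,450)),("side",S,(170,340,215,330))):
    im=cv2.imread(f"pics/{n}0.png");m=(im.max(2)<70).astype(np.uint8)
    z=np.zeros_like(m);r=roi;z[r[0]:r[1],r[2]:r[3]]=m[r[0]:r[1],r[2]:r[3]]
    for ct in cv2.findContours(z,0,cv2.CHAIN_APPROX_NONE)[0]:
        if cv2.contourArea(ct)<600: continue
        W=onz(c,ct[:,0],4)[:,:2].astype(np.float32)
        print(n,cv2.boundingRect(ct),"minrect",cv2.minAreaRect(W),"ell",cv2.fitEllipse(W))
print(Ro.from_euler("xyz",state()["tcp_rot"]).as_matrix())
E
```

```text
pot_m [471.7 298.4  54.9] 0.7878297618992376 [470.7 296.9  62. ] [473.2 304.4  62. ]
pot_s [455.4  53.9  80.4] 0.9053238854716156 [454.5  54.   84. ] [456.8  59.   84. ]
pot_l [467.9 -64.9  31.4] 0.06269514701367329 [467.7 -64.2  40. ] [468.7 -51.7  40. ]
bin_l [ 494.8 -171.2   37.6] 0.8853965244185756 [ 493.7 -170.7   40. ] [ 495.7 -167.1   40. ]
bin_s [ 456.  -291.1   61.6] 0.039572431177906896 [ 455.9 -291.    62. ] [ 456.1 -290.3   62. ]
top (392, 179, 48, 48) minrect ((639.9462280273438, -180.533203125), (106.4590072631836, 107.97807312011719), 45.40351867675781) ell ((639.2799682617188, -180.46351623535156), (106.8171615600586, 107.32964324951172), 65.94171142578125)
top (226, 173, 56, 56) minrect ((641.1965942382812, 189.75338745117188), (109.2936019897461, 109.88919067382812), 77.9981689453125) ell ((641.1327514648438, 190.11865234375), (126.00692749023438, 127.1113052368164), 84.06597137451172)
side (230, 279, 78, 54) minrect ((641.833984375, 193.04238891601562), (106.51470184326172, 105.75991821289062), 78.01476287841797) ell ((641.9222412109375, 193.45379638671875), (120.8508071899414, 125.33287048339844), 73.60332489013672)
side (273, 184, 43, 22) minrect ((640.3348999023438, -175.8904266357422), (100.5843734741211, 97.98729705810547), 3.2157862186431885) ell ((639.9522705078125, -175.28646850585938), (98.99663543701172, 101.33707427978516), 90.21512603759766)
[[-0.   0.3 -0.9]
 [ 0.  -0.9 -0.3]
 [-1.  -0.  -0. ]]
```

```bash
cat >> h.py <<'E'
def go(x,y,z,yaw=None,st=None):
    """yaw: angle (deg) of tool y axis in world, mod 180. Prints total shift in 50mm units BEFORE turn and turn in 8deg units"""
    st=st or state();R=Ro.from_euler("xyz",st["tcp_rot"]).as_matrix()
    d=R.T@(np.array([x,y,z])-st["eef_pos"])/50
    a=np.degrees(np.arctan2(R[1,1],R[0,1]))
    s="shift units "+np.array2string(d,precision=3,suppress_small=True)+f" yawy {a:.2f}"
    if yaw is not None:
        t=-((yaw-a+90)%180-90); s+=f" turn {t/8:.3f}"
        b=np.radians(a-t); Ry=np.array([np.cos(b),np.sin(b),0]);Rz=np.array([np.sin(b),-np.cos(b),0])  # x down: z = x cross y
        w=np.array([x,y,z])-st["eef_pos"]
        s+=f" | after-turn shift {-w[2]/50:.3f} {Ry@w/50:.3f} {Rz@w/50:.3f}"
    print("t",round(st["t"],2),"pos",np.round(st["eef_pos"],1),"op",round(st["opening"],3),s)
E
python3 - <<'E'
from h import *
go(470,-180,230,-90)
E
```

```text
t 0.15 pos [ 202.4 -591.1  189.9] op 0.998 shift units [-0.796 -6.047 -7.727] yawy -71.10 turn 2.362 | after-turn shift -0.802 -8.223 -5.352
```

step_arm(
  steps=[
    [-0.2, 0, 0, 0.8],
    [-0.2, 0, 0, 0.8],
    [-0.2, 0, 0, 0.76],
    [-0.2, 0, 0, 0],
    [0, -0.4, -0.2, 0],
    [0, -0.6, -0.4, 0],
    [0, -0.6, -0.4, 0],
    [0, -0.6, -0.4, 0],
    [0, -0.6, -0.4, 0],
    [0, -0.6, -0.4, 0],
    [0, -0.6, -0.4, 0],
    [0, -0.6, -0.4, 0],
    [0, -0.6, -0.4, 0],
    [0, -0.6, -0.4, 0],
    [0, -0.6, -0.4, 0],
    [0, -0.6, -0.4, 0],
    [0, -0.6, -0.4, 0],
    [0, -0.5, -0.3, 0],
    [0, -0.2, -0.1, 0],
    [0, 0, 0, 0],
  ],
)

```text
t: 2.65
eef_pos: [472.3, -176.2, 230.4]
tcp_rot: [1.05, 1.571, -2.09]
ft_force: [0.0, 0.3, 0.6]
opening: 1.003
```

Run:
```python
from h import *
go(470,-180,230,-90)
cv2.imwrite("pics/w1.png",cv2.convertScaleAbs(read_camera("wrist")[:,:,::-1],alpha=1.4))
```

```text
t 2.65 pos [ 472.3 -176.2  230.4] op 1.003 shift units [0.007 0.077 0.046] yawy -89.87 turn 0.017 | after-turn shift 0.007 0.077 0.045
```

View pics/w1.png

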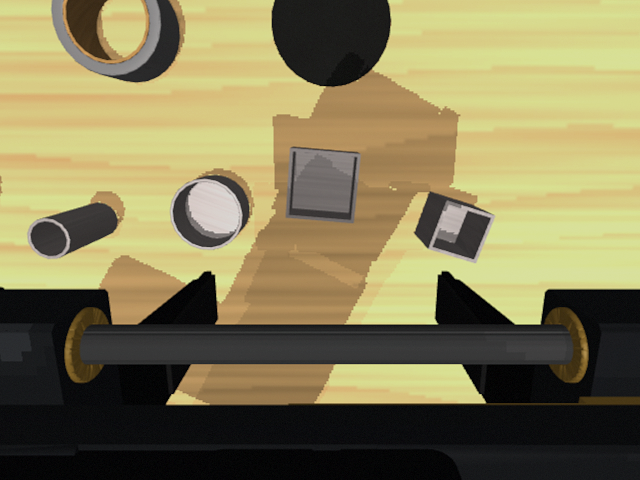

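Run:
```python
import cv2
t=cv2.imread("pics/w1.png")[130:275,20:510]
cv2.imwrite("pics/w1a.png",cv2.resize(t[:,:250],None,fx=3.2,fy=3.2,interpolation=cv2.INTER_CUBIC))
cv2.imwrite("pics/w1b.png",cv2.resize(t[:,245:],None,fx=3.2,fy=3.2,interpolation=cv2.INTER_CUBIC))
```

```text
(no output)
```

View pics/w1a.png

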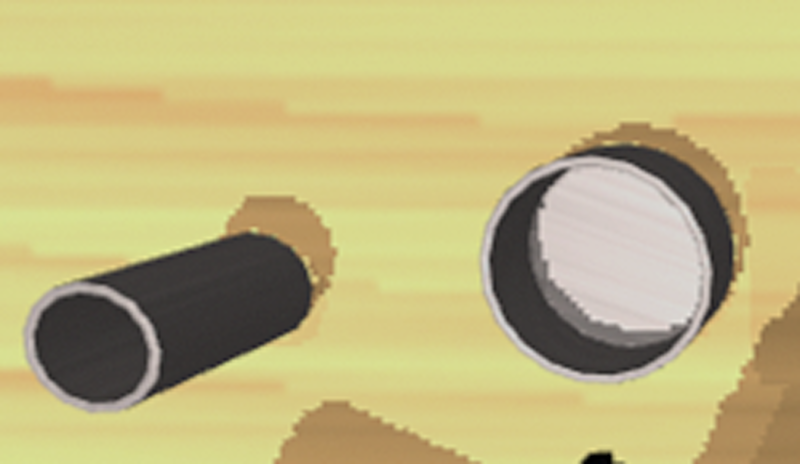

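View pics/w1b.png

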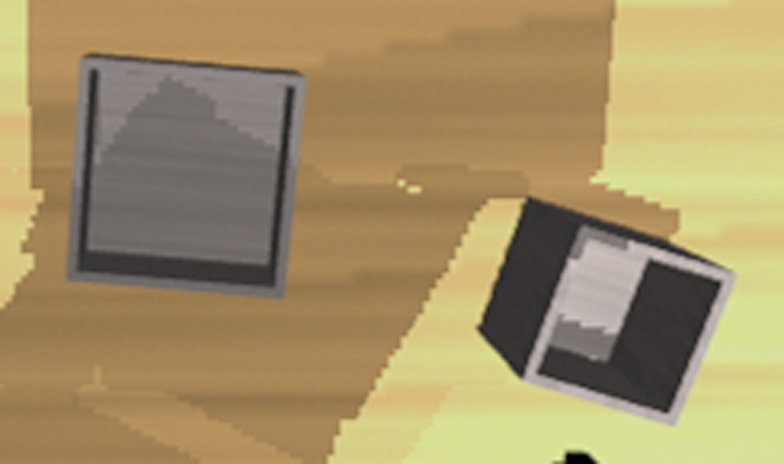

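```bash
cat >> h.py <<'E'
def rim(im,roi,vmin=105,smax=60):
    """outer hull (px) of bright grey in roi (x0,y0,x1,y1); im BGR"""
    x0,y0,x1,y1=roi;h=cv2.cvtColor(im[y0:y1,x0:x1],cv2.COLOR_BGR2HSV)
    m=((h[:,:,1]<smax)&(h[:,:,2]>vmin)).astype(np.uint8)
    cs=cv2.findContours(m,0,cv2.CHAIN_APPROX_NONE)[0]
    c=max(cs,key=lambda q:np.prod(cv2.boundingRect(q)[2:]))
    return cv2.convexHull(c)[:,0]+[x0,y0]
def circ(c,px,z):
    W=onz(c,px,z)[:,:2].astype(np.float32);e=cv2.fitEllipse(W);return np.array(e[0]),e[1],cv2.minAreaRect(W)
E
python3 - <<'E'
from h import *
np.set_printoptions(precision=1,suppress=True)
st=state();c=cam("wrist",st);im=cv2.imread("pics/w1.png")
for n,roi,z in(("pot_s",(20,205,90,268),84),("pot_l",(160,165,260,255),40),("bin_l",(280,140,365,228),40),("bin_s",(410,185,500,270),62)):
    for v in (95,115):
        p=rim(im,roi,v); print(n,v,cv2.boundingRect(p.astype(np.int32)),circ(c,p,z))
o=np.array([265,130])
for n,q,z in(("bin_l",[(82,54),(305,73),(283,297),(67,280)],40),("bin_s",[(525,378),(676,425),(735,270),(585,224)],62)):
    W=onz(c,np.array(q)/3.2+o,z)[:,:2];d=np.roll(W,-1,0)-W
    print(n,W.mean(0),np.linalg.norm(d,axis=1),np.degrees(np.arctan2(d[:,1],d[:,0]))%90)
h=cv2.cvtColor(im,cv2.COLOR_BGR2HSV);print(h[150:160,285:300:2,1][0],h[180,315:330:4],h[176,262+80//3])
E
```

```text
pot_s 95 (27, 218, 43, 41) (array([457. ,  55.3]), (34.93656539916992, 35.23928451538086), ((457.0907897949219, 55.398895263671875), (34.34950637817383, 34.96593475341797), 0.017974918708205223))
pot_s 115 (27, 218, 43, 41) (array([457. ,  55.3]), (34.937599182128906, 35.08747863769531), ((457.0906677246094, 55.46240997314453), (34.349369049072266, 34.83891296386719), 0.017974920570850372))
pot_l 95 (170, 178, 73, 72) (array([469. , -64.7]), (66.9526138305664, 67.1403579711914), ((468.58697509765625, -64.59092712402344), (66.58953857421875, 66.50509643554688), 43.36278533935547))
pot_l 115 (170, 179, 73, 71) (array([468.9, -64.7]), (66.92220306396484, 66.98820495605469), ((468.58697509765625, -64.59092712402344), (66.58953857421875, 66.50509643554688), 43.36278533935547))
bin_l 95 (286, 148, 75, 75) (array([ 495.3, -174.3]), (79.32504272460938, 86.21678924560547), ((495.8680725097656, -172.75872802734375), (63.56379699707031, 63.78176498413086), 85.18534851074219))
bin_l 115 (288, 148, 73, 64) (array([ 502.6, -177.1]), (66.13484954833984, 79.88240814208984), ((501.40386962890625, -173.08802795410156), (63.58355712890625, 52.357669830322266), 84.7049789428711))
bin_s 95 (428, 201, 67, 62) (array([ 456.5, -296. ]), (59.15377426147461, 59.812110900878906), ((457.61798095703125, -295.9314270019531), (46.63938522338867, 46.40027618408203), 72.6973876953125))
bin_s 115 (428, 201, 67, 62) (array([ 456.8, -296.2]), (57.7509765625, 61.42032241821289), ((457.5229797363281, -296.10186767578125), (46.25739669799805, 46.32032775878906), 72.6973876953125))
bin_l [ 495.8 -173.2] [62.6 64.3 63.2 64.5] [85.3 85.4 85.4 85. ]
bin_s [ 457.8 -296.7] [45.6 46.1 43.9 45.5] [72.5 74.5 73.2 72.5]
[123 124  91  15  15  13  15  18] [[  4  16 115]
 [  7  20 115]
 [  9  16 113]
 [  4  16 112]] [ 15  61 147]
```

step_arm(
  steps=[
    [0.2, -0.4, 0.06, 0],
    [0.4, -0.6, 0, 0],
    [0.4, -0.6, 0, 0],
    [0.4, -0.5, 0, 0],
    [0.2, -0.13, 0, 0],
    [0, 0, 0, 0],
  ],
)

```text
t: 3.45
eef_pos: [468.9, -64.7, 149.9]
tcp_rot: [-0.142, 1.57, 3.0]
ft_force: [0.6, 0.1, 0.1]
opening: 0.999
```

Run:
```python
from h import *
np.set_printoptions(precision=1,suppress=True)
st=state();c=cam("wrist",st)
im=cv2.convertScaleAbs(read_camera("wrist")[:,:,::-1],alpha=1.4);cv2.imwrite("pics/w2.png",im)
go(469,-64.7,20,-90,st)
```

```text
t 3.45 pos [468.9 -64.7 149.9] op 0.999 shift units [ 2.598  0.001 -0.005] yawy -89.95 turn 0.006 | after-turn shift 2.598 0.000 -0.002
```

View pics/w2.png

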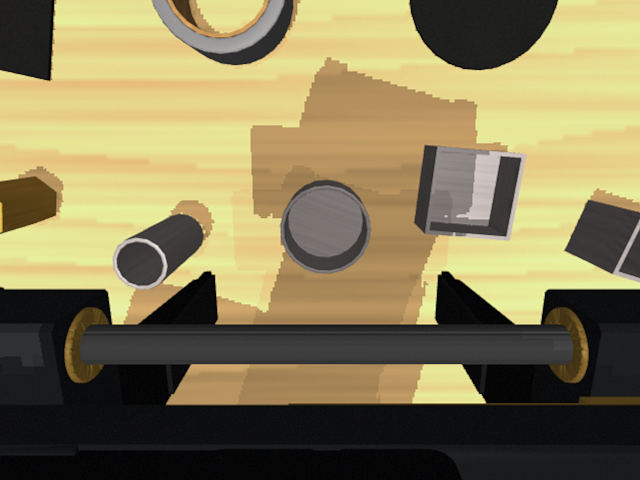

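Run:
```python
from h import *
np.set_printoptions(precision=1,suppress=True)
import copy
st=state();c2=cam("wrist",st)
s1=dict(eef_pos=np.array([472.3,-176.2,230.4]),tcp_rot=np.array([1.05,1.571,-2.09]))
c1=cam("wrist",s1)
a=cv2.imread("pics/w1.png");b=cv2.imread("pics/w2.png")
P={}
for n,r1,r2,v2,z in(("pot_s",(20,205,90,268),(105,225,172,295),120,84),("pot_l",(160,165,260,255),(275,186,378,278),80,40),("bin_s",0,0,0,0),("bin_l",(280,140,365,228),(410,140,530,245),100,40)):
    if not r1: continue
    p=rim(a,r1,95);q=rim(b,r2,v2)
    print(n,cv2.boundingRect(q.astype(np.int32)),circ(c2,q,z))
    e1=cv2.fitEllipse(p.astype(np.float32))[0];e2=cv2.fitEllipse(q.astype(np.float32))[0]
    print("  tri",*tri([(c1,e1),(c2,e2)]),e1,e2)
```

```text
pot_s (113, 237, 55, 52) (array([457.3,  56.1]), (35.06400680541992, 35.19656753540039), ((457.3389587402344, 55.807899475097656), (34.77669906616211, 34.63671112060547), 82.96613311767578))
  tri [457.1  56.8  82.6] 0.040094754514926424 (48.31731414794922, 238.08372497558594) (139.51560974121094, 263.1007385253906)
pot_l (281, 186, 90, 87) (array([469.6, -64. ]), (66.66429901123047, 66.92463684082031), ((469.4729919433594, -64.2710189819336), (66.26366424560547, 65.44546508789062), 89.95355987548828))
  tri [470.  -64.   39.1] 0.24758094779758966 (205.86549377441406, 213.81370544433594) (325.0317687988281, 228.8280029296875)
bin_l (425, 146, 101, 95) (array([ 496.7, -171.9]), (81.21179962158203, 84.13294982910156), ((496.1000671386719, -172.5471649169922), (64.07594299316406, 64.10059356689453), 85.27787780761719))
  tri [ 496.7 -173.8   34.6] 0.7197571674267438 (323.7837829589844, 185.12782287597656) (473.412841796875, 191.5189208984375)
```

step_arm(
  steps=[
    [0.4, 0, 0, 0],
    [0.6, 0, -0.01, 0],
    [0.6, 0, 0, 0],
    [0.5, 0, 0, 0],
    [0.4, 0, 0, 0],
    [0.2, 0, 0, 0],
    [0, 0, 0, 0],
  ],
)

```text
t: 4.38
eef_pos: [469.9, -65.3, 15.4]
tcp_rot: [0.371, 1.571, -2.771]
ft_force: [-0.2, -0.3, 0.4]
opening: 1.003
```

step_arm(
  steps=[
    [0, 0, 0, 0],
    [0, 0, 0, 0],
    [0, 0, 0, 0],
    [0, 0, 0, 0],
    [0, 0, 0, 0],
    [0, 0, 0, 0],
  ],
  jaw=1,
)

```text
t: 5.12
eef_pos: [469.9, -64.8, 15.5]
tcp_rot: [2.551, 1.57, -0.59]
ft_force: [0.1, 0.1, 0.0]
opening: 0.424
```

Run:
```python
from h import *
print(state()["opening"],state()["ft_force"])
cv2.imwrite("pics/w3.png",cv2.convertScaleAbs(read_camera("wrist")[:,:,::-1],alpha=1.4))
print(state()["opening"])
```

```text
0.42361356026540575 [0.0661863 0.0901431 0.0263574]
0.386712995871393
```

View pics/w3.png

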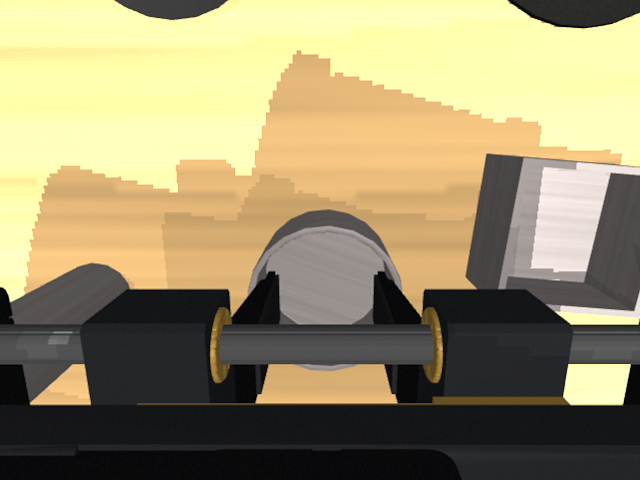

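Run:
```python
from h import *
im=read_camera("side")[:,:,::-1];cv2.imwrite("pics/s3.png",cv2.convertScaleAbs(cv2.resize(im[100:290,270:470],None,fx=3,fy=3,interpolation=cv2.INTER_CUBIC),alpha=1.5))
s=state();print(s["opening"],s["eef_pos"])
```

```text
0.338181583022172 [469.65964789 -64.73128316  15.27415546]
```

View pics/s3.png

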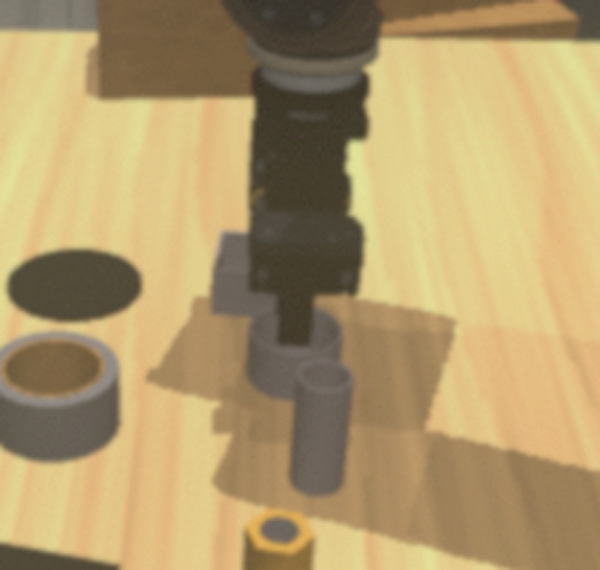

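Run:
```python
from h import *
c=cam("side")
for v in (345,341):
  d=ray(c,(270+295/3,100+v/3))[0]
  for y in (-36,-48): print(v,y,c[1]+d*((y-c[1][1])/d[1]))
```

```text
345 -36 [468.57316478 -36.          42.8026839 ]
345 -48 [467.75073541 -48.          34.87876469]
341 -36 [468.77917303 -36.          46.11601234]
341 -48 [467.95997314 -48.          38.24403435]
```

step_arm(
  steps=[
    [-0.4, 0, 0, 0],
    [-0.8, 0, 0, 0],
    [-0.6, 0, 0, 0],
    [0, 0, 0, 0],
    [0, 0, 0, 0],
    [0, 0, 0, 0],
    [0, 0, 0, 0],
    [0, 0, 0, 0],
    [0, 0, 0, 0],
    [0, 0, 0, 0],
    [0, 0, 0, 0],
  ],
  jaw=0,
)

```text
t: 6.6
eef_pos: [469.8, -64.8, 105.3]
tcp_rot: [1.981, 1.571, -1.16]
ft_force: [0.7, -0.9, -0.7]
opening: 0.996
```

Run:
```python
from h import *
im=read_camera("side")[:,:,::-1];cv2.imwrite("pics/s4.png",cv2.convertScaleAbs(cv2.resize(im[80:250,290:450],None,fx=3.5,fy=3.5,interpolation=cv2.INTER_CUBIC),alpha=1.7))
s=state();print(s["opening"],s["eef_pos"])
im=read_camera("wrist")[:,:,::-1];cv2.imwrite("pics/w4.png",cv2.convertScaleAbs(im,alpha=1.6))
cv2.imwrite("pics/w4c.png",cv2.convertScaleAbs(cv2.resize(im[250:345,190:470],None,fx=2.8,fy=2.8,interpolation=cv2.INTER_CUBIC),alpha=2.5))
```

```text
1.002982188930124 [469.79359009 -64.76670417 105.33357326]
```

View pics/s4.png

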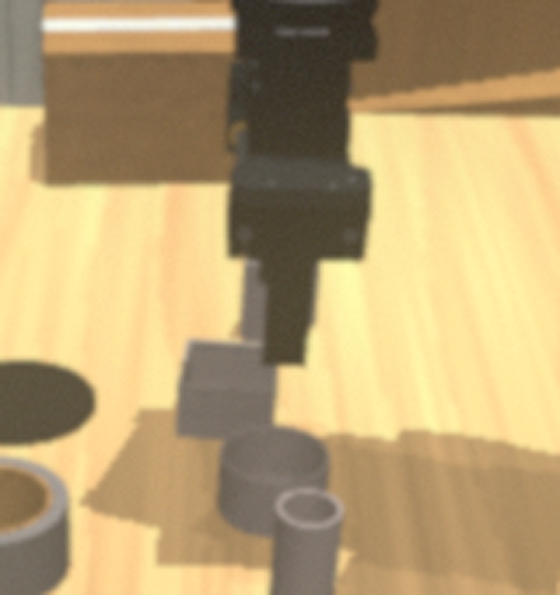

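View pics/w4c.png

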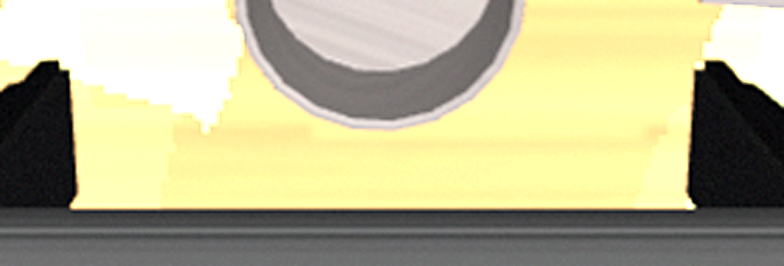

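View pics/w4.png

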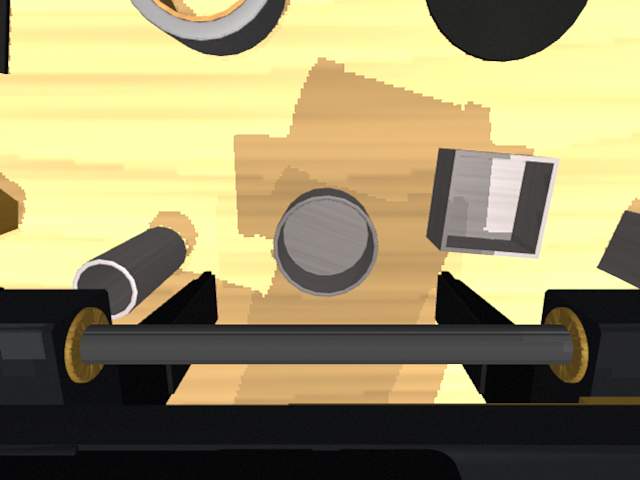

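Run:
```python
from h import *
c=cam("side")
d=ray(c,(371.4,183.4))[0]
for y in (-5,-17): print(y,c[1]+d*((y-c[1][1])/d[1]))
# pot rim & bin in same view for z bias check: large pot rim centre at (274,464)
d=ray(c,(290+274/3.5,80+464/3.5))[0];print(c[1]+d*((-64.3-c[1][1])/d[1]))
```

```text
-5 [469.36773369  -5.         135.28791859]
-17 [468.52357399 -17.         128.54058951]
[467.12387878 -64.3         30.35873749]
```

step_arm(
  steps=[
    [0.4, 0, 0, 0],
    [0.6, 0, 0, 0],
    [0.5, 0, 0, 0],
    [0.4, 0, 0, 0],
    [0.2, 0, 0, 0],
    [0.1, 0, 0, 0],
    [0, 0, 0, 0],
  ],
)

```text
t: 7.58
eef_pos: [469.9, -64.8, -4.5]
tcp_rot: [2.524, 1.571, -0.617]
ft_force: [0.2, 0.1, -0.1]
opening: 1.002
```

Run:
```python
from h import *
im=read_camera("side")[:,:,::-1];cv2.imwrite("pics/s5.png",cv2.convertScaleAbs(cv2.resize(im[100:290,310:470],None,fx=3.1,fy=3.1,interpolation=cv2.INTER_CUBIC),alpha=1.7))
s=state();print(s["opening"],s["eef_pos"],s["ft_force"])
im=read_camera("wrist")[:,:,::-1];cv2.imwrite("pics/w5.png",cv2.convertScaleAbs(im,alpha=1.6))
```

```text
0.9979193774706291 [470.00551254 -64.84312733  -4.28818921] [-0.19519035 -0.509435   -0.10296828]
```

View pics/s5.png

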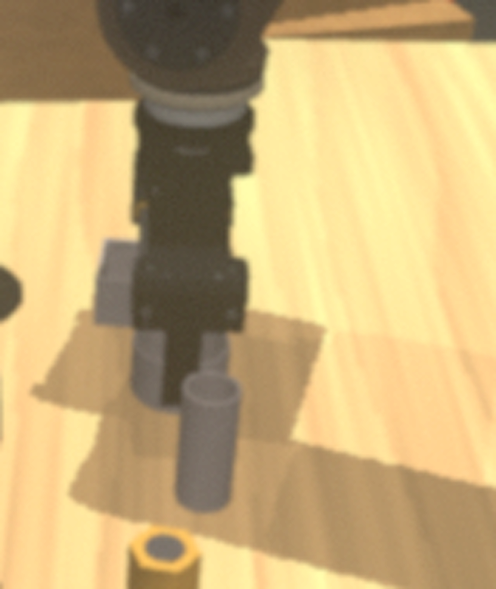

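View pics/w5.png

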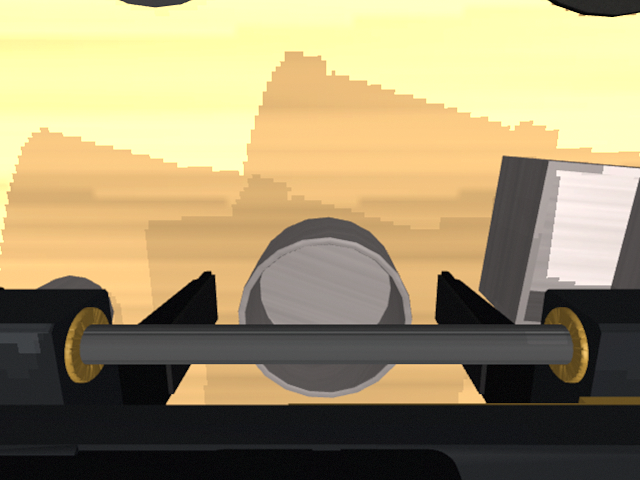

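step_arm(
  steps=[
    [0.1, 0, 0, 0],
    [0.1, 0, 0, 0],
    [0.07, 0, 0, 0],
    [0, 0, 0, 0],
  ],
)

```text
t: 8.18
eef_pos: [469.6, -64.7, -18.5]
tcp_rot: [-0.124, 1.57, 3.018]
ft_force: [0.1, -0.2, 0.4]
opening: 1.001
```

step_arm(
  steps=[
    [0, 0, 0, 0],
    [0, 0, 0, 0],
    [0, 0, 0, 0],
    [0, 0, 0, 0],
    [0, 0, 0, 0],
    [0, 0, 0, 0],
  ],
  jaw=1,
)

```text
t: 8.93
eef_pos: [469.8, -64.8, -18.1]
tcp_rot: [2.44, 1.571, -0.701]
ft_force: [-0.5, 0.6, 2.4]
opening: 0.699
```

step_arm(
  steps=[
    [-0.3, 0, 0, 0],
    [-0.5, 0, 0, 0],
    [-0.5, 0, 0, 0],
    [0, 0.1, -0.2, 0],
    [0, 0.3, -0.5, 0],
    [0, 0.4, -0.6, 0],
    [0, 0.4, -0.6, 0],
    [0, 0.4, -0.6, 0],
    [0, 0.4, -0.5, 0],
    [0, 0.2, -0.3, 0],
    [0, 0.09, -0.1, 0],
    [0, 0, 0, 0],
  ],
)

```text
t: 10.42
eef_pos: [639.5, -179.2, 46.2]
tcp_rot: [-0.278, 1.57, 2.864]
ft_force: [0.3, -0.0, -1.4]
opening: 0.697
```

Run:
```python
from h import *
go(640,-179.5,-14,-90)
im=read_camera("wrist")[:,:,::-1];cv2.imwrite("pics/w6.png",cv2.convertScaleAbs(im,alpha=1.6))
im=read_camera("top")[:,:,::-1];cv2.imwrite("pics/t6.png",cv2.convertScaleAbs(im,alpha=1.6))
```

```text
t 10.43 pos [ 639.5 -179.2   46.2] op 0.697 shift units [ 1.204  0.006 -0.011] yawy -89.99 turn 0.001 | after-turn shift 1.204 0.006 -0.010
```

View pics/w6.png

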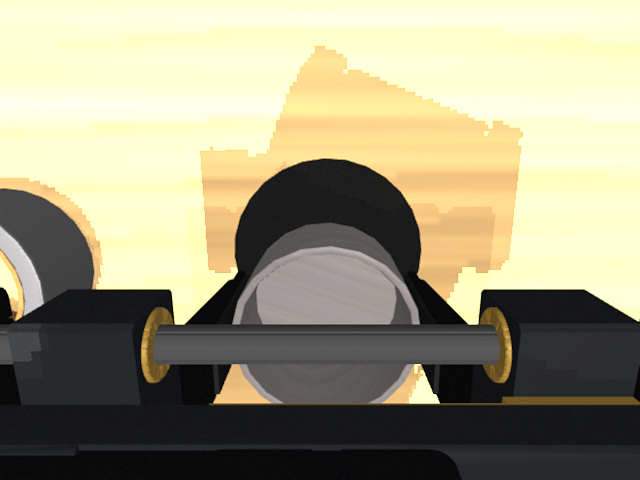

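Run:
```python
from h import *
from scipy.optimize import least_squares
s=state();c=cam("wrist",s);im=cv2.imread("pics/w6.png")
g=im.max(2);P=[]
for u in range(240,417,3):
    col=g[140:245,u]; i=np.argmax(col<90)
    if i>0: P.append((u,139.5+i))
W=onz(c,P,4)[:,:2]
f=lambda p:np.hypot(*(W-p[:2]).T)-p[2]
r=least_squares(f,[640,-180,55],loss="soft_l1");print(r.x,np.abs(r.fun).max(),len(P))
r=least_squares(lambda p:f([p[0],p[1],55]),[640,-180]);print(r.x)
```

```text
[ 641.08125584 -179.08715728   54.07166493] 0.4399863145577143 59
[ 640.00856559 -179.09760677]
```

step_arm(
  steps=[
    [0.4, 0, -0.01, 0],
    [0.4, 0, 0, 0],
    [0.2, 0, 0, 0],
    [0.12, 0, 0, 0],
    [0.04, 0, 0, 0],
    [0.03, 0, 0, 0],
    [0, 0, 0, 0],
  ],
)

```text
t: 11.4
eef_pos: [640.5, -179.3, -12.3]
tcp_rot: [2.648, 1.57, -0.493]
ft_force: [0.0, 0.5, -1.8]
opening: 0.704
```

step_arm(
  steps=[
    [0.02, 0, 0, 0],
    [0.02, 0, 0, 0],
    [0, 0, 0, 0],
  ],
)

```text
t: 11.78
eef_pos: [640.4, -179.3, -14.1]
tcp_rot: [2.616, 1.57, -0.525]
ft_force: [-2.6, 0.0, 5.7]
opening: 0.698
```

step_arm(
  steps=[
    [0, 0, 0, 0],
    [0, 0, 0, 0],
    [0, 0, 0, 0],
    [0, 0, 0, 0],
    [-0.3, 0, 0, 0],
    [-0.6, 0, 0, 0],
    [-0.6, 0, 0, 0],
    [-0.6, 0, 0, 0],
    [-0.6, 0, 0, 0],
    [-0.3, 0, 0, 0],
    [0, 0, 0, 0],
  ],
  jaw=0,
)

```text
t: 13.15
eef_pos: [640.6, -179.3, 136.4]
tcp_rot: [2.732, 1.569, -0.409]
ft_force: [0.1, -0.1, -0.0]
opening: 1.002
```

Run:
```python
from h import *
s=state();c=cam("wrist",s)
im=cv2.convertScaleAbs(read_camera("wrist")[:,:,::-1],alpha=1.6);cv2.imwrite("pics/w7.png",im)
go(496,-172.8,120,85.3,s); go(456.5,-295,120,73,s); go(641,191,120,78,s)
print(circ(c,rim(im,(250,190,400,300),100),44))
```

```text
t 13.15 pos [ 640.6 -179.3  136.4] op 1.002 shift units [ 0.323 -0.131  2.892] yawy -89.99 turn 0.589 | after-turn shift 0.328 0.107 2.893
t 13.15 pos [ 640.6 -179.3  136.4] op 1.002 shift units [0.324 2.312 3.683] yawy -89.99 turn 2.127 | after-turn shift 0.328 3.289 2.844
t 13.15 pos [ 640.6 -179.3  136.4] op 1.002 shift units [ 0.323 -7.407 -0.01 ] yawy -89.99 turn 1.502 | after-turn shift 0.328 -7.246 1.532
(array([ 639.66320801, -178.74674988]), (66.68648529052734, 66.85302734375), ((639.8279418945312, -178.8765411376953), (66.20625305175781, 66.38703155517578), 89.93695068359375))
```

View pics/w7.png

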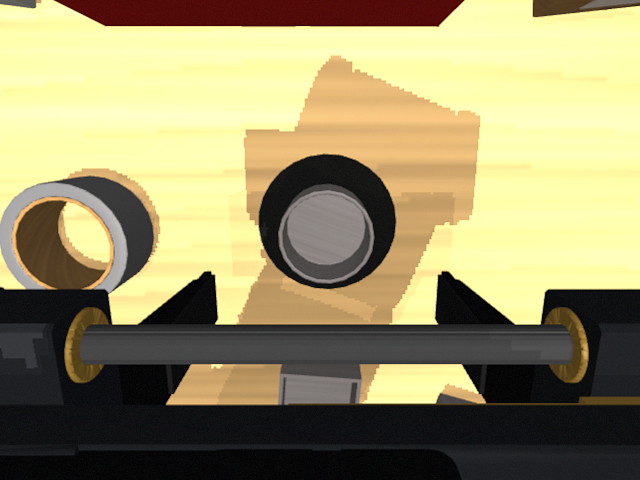

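step_arm(
  steps=[
    [0, 0, 0, 0.59],
    [0, 0.02, 0.3, 0],
    [0.1, 0.02, 0.6, 0],
    [0.1, 0.03, 0.6, 0],
    [0.1, 0.03, 0.6, 0],
    [0.03, 0.01, 0.5, 0],
    [0, 0, 0.29, 0],
    [0, 0, 0, 0],
  ],
)

```text
t: 14.2
eef_pos: [495.5, -172.8, 118.6]
tcp_rot: [-0.296, 1.57, 2.763]
ft_force: [1.8, -0.7, -0.1]
opening: 1.003
```

Run:
```python
from h import *
s=state();c=cam("wrist",s)
im=cv2.convertScaleAbs(read_camera("wrist")[:,:,::-1],alpha=1.6);cv2.imwrite("pics/w8.png",im)
W=onz(c,rim(im,(250,150,420,320),110),40)[:,:2].astype(np.float32);print(cv2.minAreaRect(W))
go(496,-172.8,-18,85.3,s)
```

```text
((495.8419189453125, -172.05477905273438), (63.40126419067383, 63.438331604003906), 85.23030090332031)
t 14.2 pos [ 495.5 -172.8  118.6] op 1.003 shift units [ 2.731 -0.    -0.012] yawy -94.73 turn -0.003 | after-turn shift 2.731 -0.001 -0.010
```

View pics/w8.png

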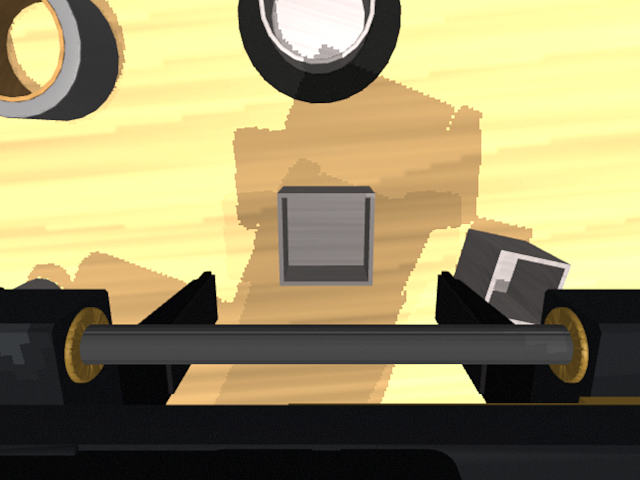

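Box aligned squarely under the jaws (columns 278–375). Descend to z ≈ −18 and grip.

step_arm(
  steps=[
    [0.4, -0.01, 0, 0],
    [0.6, 0, 0, 0],
    [0.6, 0, 0, 0],
    [0.5, 0, 0, 0],
    [0.4, 0, 0, 0],
    [0.2, 0, 0, 0],
    [0.03, 0, 0, 0],
    [0, 0, 0, 0],
  ],
)

```text
t: 15.25
eef_pos: [496.3, -172.5, -17.3]
tcp_rot: [2.688, 1.57, -0.536]
ft_force: [-0.0, 0.7, 0.3]
opening: 0.999
```

step_arm(
  steps=[
    [0, 0, 0, 0],
    [0, 0, 0, 0],
    [0, 0, 0, 0],
    [0, 0, 0, 0],
    [0, 0, 0, 0],
    [0, 0, 0, 0],
  ],
  jaw=1,
)

```text
t: 16.0
eef_pos: [495.9, -172.4, -17.5]
tcp_rot: [2.436, 1.571, -0.787]
ft_force: [-0.6, -0.6, 3.4]
opening: 0.669
```

Run:
```python
from h import *
go(641,190.5,60,78)
```

```text
t 16.0 pos [ 495.9 -172.4  -17.5] op 0.669 shift units [-1.552 -7.471 -2.297] yawy -94.70 turn 0.912 | after-turn shift -1.551 -7.702 -1.329
```

step_arm(
  steps=[
    [-0.3, 0, 0, 0],
    [-0.5, 0, 0, 0],
    [-0.5, 0, 0, 0.5],
    [-0.25, -0.2, 0, 0.41],
    [0, -0.4, 0, 0],
    [0, -0.6, -0.1, 0],
    [0, -0.7, -0.13, 0],
    [0, -0.7, -0.15, 0],
    [0, -0.7, -0.15, 0],
    [0, -0.7, -0.15, 0],
    [0, -0.7, -0.15, 0],
    [0, -0.7, -0.15, 0],
    [0, -0.7, -0.15, 0],
    [0, -0.7, -0.1, 0],
    [0, -0.5, -0.1, 0],
    [0, -0.3, 0, 0],
    [0, -0.1, 0, 0],
    [0, 0, 0, 0],
  ],
)

```text
t: 18.25
eef_pos: [640.1, 190.2, 59.9]
tcp_rot: [0.931, 1.57, -2.42]
ft_force: [-1.5, -0.6, -1.5]
opening: 0.674
```

Run:
```python
from h import *
s=state();c=cam("wrist",s)
im=cv2.convertScaleAbs(read_camera("wrist")[:,:,::-1],alpha=1.6);cv2.imwrite("pics/w9.png",im)
go(641,190.5,-13,78,s)
print(onz(c,[(326,290)],4))
```

```text
t 18.25 pos [640.1 190.2  59.9] op 0.674 shift units [ 1.458 -0.01  -0.018] yawy -101.99 turn 0.001 | after-turn shift 1.458 -0.010 -0.017
[[614.2929817  196.35522709   4.        ]]
```

View pics/w9.png

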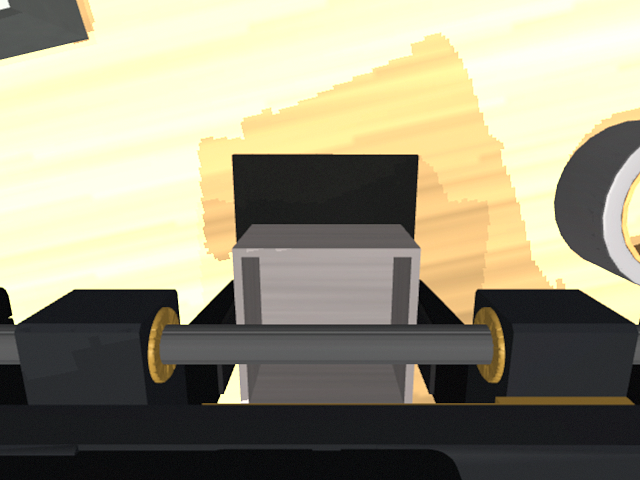

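Run:
```python
from h import *
s=state();c=cam("wrist",s)
A,B=onz(c,[(232.7,153.7),(418.5,154)],4);print(A,B,np.linalg.norm(A-B))
d=(B-A)/np.linalg.norm(B-A);print(np.degrees(np.arctan2(d[1],d[0])))
n=np.array([d[1],-d[0],0]);m=(A+B)/2+n*55;print(m)
go(m[0],m[1],-13,78,s)
```

```text
[708.27056729 231.67437252   4.        ] [685.48503587 125.70185833   4.        ] 108.39443808021782
-102.13462477674261
[643.10670055 190.24963325   4.        ]
t 18.3 pos [640.1 189.9  59.9] op 0.672 shift units [ 1.458 -0.02  -0.059] yawy -102.01 turn -0.001 | after-turn shift 1.458 -0.019 -0.058
```

step_arm(
  steps=[
    [0.4, 0, -0.03, 0],
    [0.5, 0, 0, 0],
    [0.3, 0, 0, 0],
    [0.15, 0, 0, 0],
    [0.06, 0, 0, 0],
    [0.03, 0, 0, 0],
    [0, 0, 0, 0],
    [0.02, 0, 0, 0],
    [0, 0, 0, 0],
  ],
)

```text
t: 19.42
eef_pos: [641.8, 190.3, -13.0]
tcp_rot: [-3.099, 1.571, -0.167]
ft_force: [-0.4, 0.5, -0.6]
opening: 0.672
```

step_arm(
  steps=[
    [0.02, 0, 0, 0],
    [0, 0, 0, 0],
  ],
)

```text
t: 19.68
eef_pos: [641.9, 190.3, -13.5]
tcp_rot: [-2.959, 1.57, -0.027]
ft_force: [-1.6, -0.0, 5.4]
opening: 0.67
```

step_arm(
  steps=[
    [0, 0, 0, 0],
    [0, 0, 0, 0],
    [0, 0, 0, 0],
    [0, 0, 0, 0],
    [-0.3, 0, 0, 0],
    [-0.6, 0, 0, 0],
    [-0.6, 0, 0, 0],
    [-0.6, 0, 0, 0],
    [-0.6, 0, 0, 0],
    [-0.4, 0, 0, 0],
    [0, 0, 0, 0],
  ],
  jaw=0,
)

```text
t: 21.05
eef_pos: [642.5, 190.4, 143.2]
tcp_rot: [-2.77, 1.567, 0.163]
ft_force: [0.2, 0.1, -0.7]
opening: 1.0
```

Run:
```python
from h import *
s=state();c=cam("wrist",s)
im=cv2.convertScaleAbs(read_camera("wrist")[:,:,::-1],alpha=1.6);cv2.imwrite("pics/w10.png",im)
W=onz(c,rim(im,(250,180,405,300),110),44)[:,:2].astype(np.float32);print(cv2.minAreaRect(W))
go(472,298,150,-90,s)
```

```text
((641.8977661132812, 191.06961059570312), (64.05573272705078, 63.34117126464844), 77.98715209960938)
t 21.05 pos [642.5 190.4 143.2] op 1.0 shift units [-0.147 -1.397  3.782] yawy -101.98 turn -1.497 | after-turn shift -0.136 -2.152 3.410
```

View pics/w10.png

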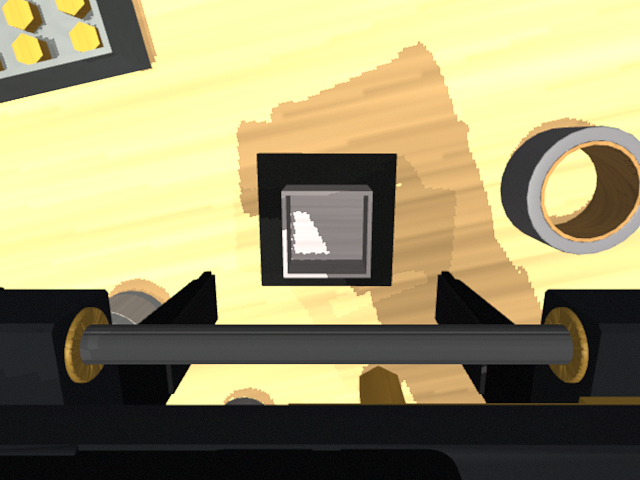

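step_arm(
  steps=[
    [0, 0, 0, -0.75],
    [0, 0, 0, -0.75],
    [0, -0.2, 0.4, 0],
    [0, -0.4, 0.6, 0],
    [0, -0.4, 0.6, 0],
    [-0.1, -0.4, 0.6, 0],
    [0, -0.4, 0.6, 0],
    [0, -0.25, 0.4, 0],
    [0, -0.1, 0.2, 0],
    [0, 0, 0, 0],
  ],
)

```text
t: 22.35
eef_pos: [471.7, 297.7, 145.7]
tcp_rot: [1.099, 1.571, -2.042]
ft_force: [1.1, 0.7, 0.2]
opening: 0.999
```

Run:
```python
from h import *
s=state();c=cam("wrist",s)
im=cv2.convertScaleAbs(read_camera("wrist")[:,:,::-1],alpha=1.6);cv2.imwrite("pics/w11.png",im)
for v in(130,170):
  r=circ(c,rim(im,(230,180,420,322),v),62);print(r)
go(*r[0],20,-90,s)
```

```text
(array([461.50604248, 307.98980713]), (24.207012176513672, 38.740760803222656), ((455.0104675292969, 311.67828369140625), (37.431373596191406, 9.546062469482422), 65.84943389892578))
(array([460.76611328, 308.90075684]), (22.229671478271484, 37.38992691040039), ((454.9853820800781, 311.9466247558594), (37.10495376586914, 9.241230010986328), 64.93636322021484))
t 22.35 pos [471.7 297.7 145.7] op 0.999 shift units [ 2.513 -0.224  0.218] yawy -89.96 turn 0.005 | after-turn shift 2.513 -0.223 0.219
```

View pics/w11.png

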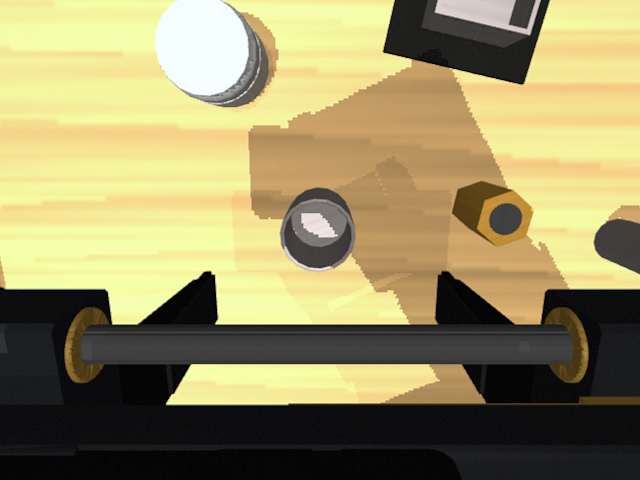

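Run:
```python
from h import *
s=state();c=cam("wrist",s);im=cv2.imread("pics/w11.png")
for v in(90,100,110):
  p=rim(im,(270,185,365,280),v);print(v,cv2.boundingRect(p.astype(np.int32)),circ(c,p,62))
cv2.imwrite("pics/w11c.png",cv2.resize(im[180:280,265:370],None,fx=5,fy=5,interpolation=cv2.INTER_CUBIC))
```

```text
90 (280, 198, 75, 74) (array([474.74661255, 303.92660522]), (50.62274932861328, 51.10296630859375), ((474.6100769042969, 303.946044921875), (50.59299850463867, 50.416893005371094), 44.742225646972656))
100 (280, 199, 75, 73) (array([474.68081665, 303.93777466]), (50.587520599365234, 50.96687316894531), ((474.4866638183594, 304.0567626953125), (50.31255340576172, 50.314857482910156), 89.96916198730469))
110 (280, 199, 75, 73) (array([474.59957886, 303.92697144]), (50.47867965698242, 50.87112045288086), ((474.43914794921875, 303.78375244140625), (50.12108612060547, 50.40857696533203), 44.75863265991211))
```

View pics/w11c.png

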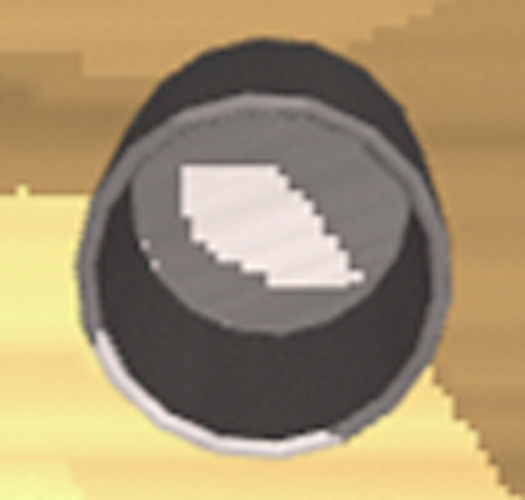

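step_arm(
  steps=[
    [0.2, -0.06, -0.03, 0],
    [0.3, -0.06, -0.03, 0],
    [0.1, 0, 0, 0],
    [0, 0, 0, 0],
  ],
)

```text
t: 22.9
eef_pos: [474.6, 303.5, 115.0]
tcp_rot: [0.508, 1.569, -2.633]
ft_force: [0.0, 0.1, 0.3]
opening: 0.998
```

Run:
```python
from h import *
s=state();c=cam("wrist",s)
c1=cam("wrist",dict(eef_pos=np.array([471.7,297.7,145.7]),tcp_rot=np.array([1.099,1.571,-2.042])))
p1=rim(cv2.imread("pics/w11.png"),(270,185,365,280),100)
im=cv2.convertScaleAbs(read_camera("wrist")[:,:,::-1],alpha=1.6);cv2.imwrite("pics/w12.png",im)
for v in(90,100,110):
  p=rim(im,(240,185,415,322),v);r=circ(c,p,62);print(r,cv2.boundingRect(p.astype(np.int32)))
f=lambda p:cv2.fitEllipse(p.astype(np.float32))[0]
print(tri([(c1,f(p1)),(c,f(p))]))
go(*r[0],20,-90,s)
```

```text
(array([474.25891113, 304.21279907]), (50.771392822265625, 50.941314697265625), ((474.31011962890625, 304.2322692871094), (50.68328094482422, 50.04203796386719), 89.95349884033203)) (284, 211, 84, 80)
(array([474.17349243, 304.20376587]), (50.65760803222656, 50.854637145996094), ((474.2637634277344, 304.164794921875), (50.42911148071289, 50.27425003051758), 4.7085747718811035)) (284, 211, 84, 80)
(array([474.10592651, 304.20303345]), (50.52687072753906, 50.821659088134766), ((474.05609130859375, 304.23663330078125), (50.06913375854492, 50.6127815246582), 35.41212463378906)) (284, 211, 84, 80)
(array([474.45760808, 304.18267462,  61.03840242]), np.float64(0.023897949055604856))
t 22.9 pos [474.6 303.5 115. ] op 0.998 shift units [ 1.9   -0.015  0.008] yawy -89.99 turn 0.001 | after-turn shift 1.900 -0.014 0.010
```

View pics/w12.png

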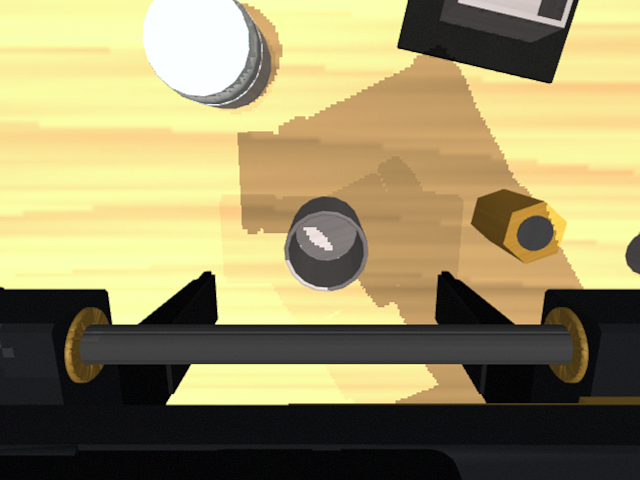

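step_arm(
  steps=[
    [0.3, -0.015, 0, 0],
    [0.5, 0, 0, 0],
    [0.5, 0, 0, 0],
    [0.4, 0, 0, 0],
    [0.2, 0, 0, 0],
    [0, 0, 0, 0],
    [0, 0, 0, 0],
  ],
)

```text
t: 23.82
eef_pos: [475.1, 304.6, 21.4]
tcp_rot: [-2.774, 1.57, 0.368]
ft_force: [-0.4, 0.2, -0.8]
opening: 1.002
```

step_arm(
  steps=[
    [0, 0, 0, 0],
    [0, 0, 0, 0],
    [0, 0, 0, 0],
    [0, 0, 0, 0],
    [0, 0, 0, 0],
    [0, 0, 0, 0],
    [0, 0, 0, 0],
  ],
  jaw=1,
)

```text
t: 24.7
eef_pos: [474.7, 304.4, 20.8]
tcp_rot: [1.17, 1.571, -1.971]
ft_force: [-0.9, 0.2, 0.9]
opening: 0.533
```

Run:
```python
from h import *
s=state();print(s["opening"]*95,s["ft_force"])
im=cv2.convertScaleAbs(read_camera("wrist")[:,:,::-1],alpha=1.6);cv2.imwrite("pics/w13.png",im)
im=read_camera("side")[:,:,::-1];cv2.imwrite("pics/s13.png",cv2.convertScaleAbs(cv2.resize(im[200:420,290:470],None,fx=2.7,fy=2.7,interpolation=cv2.INTER_CUBIC),alpha=1.7))
go(639.7,-178.8,110,-90,s)
```

```text
50.653841901652285 [-0.92011094  0.22641808  0.89531754]
t 24.7 pos [474.7 304.4  20.8] op 0.533 shift units [-1.783  9.666 -3.297] yawy -89.99 turn 0.002 | after-turn shift -1.784 9.664 -3.299
```

View pics/s13.png

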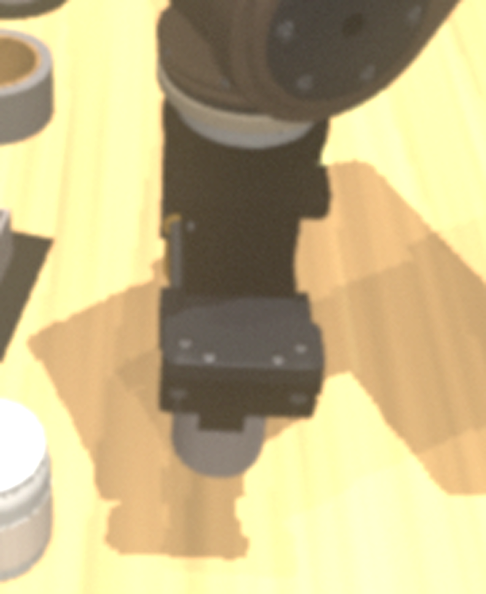

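View pics/w13.png

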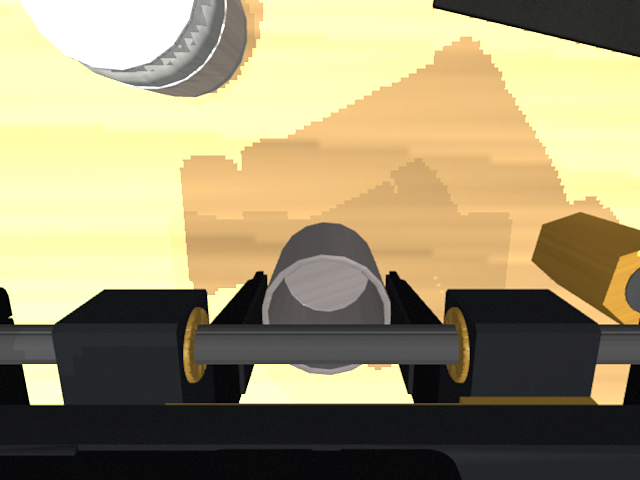

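step_arm(
  steps=[
    [-0.3, 0, 0, 0],
    [-0.5, 0, 0, 0],
    [-0.6, 0, 0, 0],
    [-0.38, 0.2, 0, 0],
    [0, 0.4, -0.2, 0],
    [0, 0.6, -0.25, 0],
    [0, 0.7, -0.25, 0],
    [0, 0.7, -0.25, 0],
    [0, 0.7, -0.25, 0],
    [0, 0.7, -0.25, 0],
    [0, 0.7, -0.25, 0],
    [0, 0.7, -0.25, 0],
    [0, 0.7, -0.25, 0],
    [0, 0.7, -0.25, 0],
    [0, 0.7, -0.25, 0],
    [0, 0.7, -0.25, 0],
    [0, 0.7, -0.25, 0],
    [0, 0.5, -0.2, 0],
    [0, 0.2, -0.1, 0],
    [0, 0, 0, 0],
  ],
)

```text
t: 27.3
eef_pos: [649.5, -175.7, 109.7]
tcp_rot: [-0.364, 1.57, 2.777]
ft_force: [0.2, -0.1, -1.2]
opening: 0.533
```

Run:
```python
from h import *
s=state();print(s["ft_force"])
go(639.7,-178.8,110,-90,s)
```

```text
[ 0.15104379 -0.11796835 -1.24365051]
t 27.3 pos [ 649.5 -175.7  109.7] op 0.533 shift units [-0.005  0.062  0.197] yawy -90.02 turn -0.003 | after-turn shift -0.005 0.062 0.197
```

step_arm(
  steps=[
    [0.3, 0.06, 0.19, 0],
    [0.4, 0, 0, 0],
    [0.2, 0, 0, 0],
    [0, 0, 0, 0],
  ],
)

```text
t: 27.8
eef_pos: [640.1, -177.7, 64.5]
tcp_rot: [-0.36, 1.57, 2.783]
ft_force: [0.4, 0.2, -1.7]
opening: 0.53
```

Run:
```python
from h import *
s=state();c=cam("wrist",s);go(639.9,-178.7,28.8,-90,s)
im=cv2.convertScaleAbs(read_camera("wrist")[:,:,::-1],alpha=1.6);cv2.imwrite("pics/w14.png",im)
```

```text
t 27.8 pos [ 640.1 -177.7   64.5] op 0.53 shift units [0.713 0.02  0.004] yawy -89.94 turn 0.007 | after-turn shift 0.713 0.020 0.005
```

View pics/w14.png

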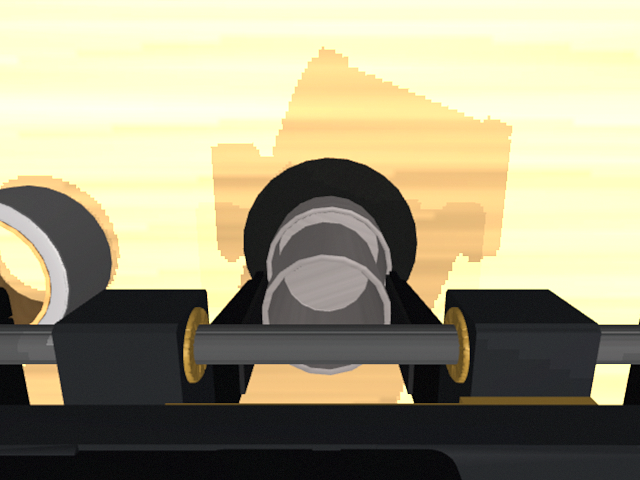

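step_arm(
  steps=[
    [0.05, 0.02, 0, 0],
    [0.1, 0, 0, 0],
    [0.2, 0, 0, 0],
    [0.15, 0, 0, 0],
    [0.1, 0, 0, 0],
    [0.06, 0, 0, 0],
    [0.03, 0, 0, 0],
    [0, 0, 0, 0],
  ],
)

```text
t: 28.85
eef_pos: [640.4, -179.5, 30.4]
tcp_rot: [2.444, 1.571, -0.697]
ft_force: [0.3, -0.7, 0.2]
opening: 0.533
```

step_arm(
  steps=[
    [0.02, 0, 0, 0],
    [0.02, 0, 0, 0],
    [0, 0, 0, 0],
  ],
)

```text
t: 29.22
eef_pos: [640.6, -179.6, 28.8]
tcp_rot: [2.662, 1.57, -0.479]
ft_force: [-1.8, 0.2, 3.1]
opening: 0.53
```

step_arm(
  steps=[
    [0, 0, 0, 0],
    [0, 0, 0, 0],
    [0, 0, 0, 0],
    [0, 0, 0, 0],
    [-0.3, 0, 0, 0],
    [-0.6, 0, 0, 0],
    [-0.6, 0, 0, 0],
    [-0.6, 0, 0, 0],
    [-0.6, 0, 0, 0],
    [-0.2, 0, 0, 0],
    [0, 0, 0, 0],
  ],
  jaw=0,
)

```text
t: 30.6
eef_pos: [640.4, -179.5, 173.8]
tcp_rot: [2.69, 1.57, -0.451]
ft_force: [-0.0, -0.7, 0.0]
opening: 1.0
```

Run:
```python
from h import *
s=state();c=cam("wrist",s)
im=cv2.convertScaleAbs(read_camera("wrist")[:,:,::-1],alpha=1.6);cv2.imwrite("pics/w15.png",im)
go(457.2,55.9,150,-90,s)
```

```text
t 30.6 pos [ 640.4 -179.5  173.8] op 1.0 shift units [ 0.471 -4.709  3.663] yawy -89.98 turn 0.002 | after-turn shift 0.476 -4.708 3.664
```

View pics/w15.png

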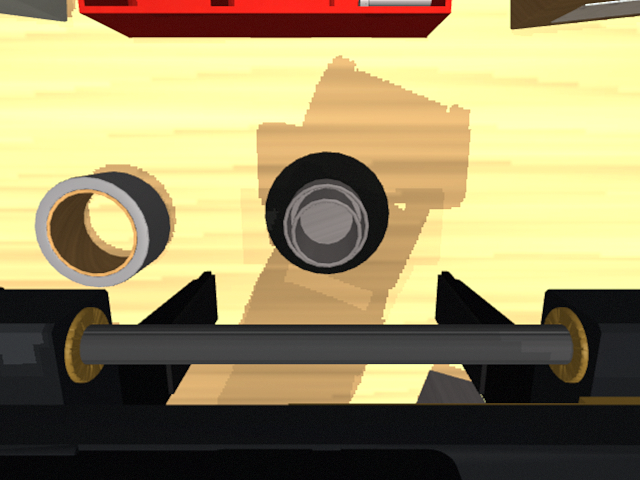

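Middle pot sits concentric in the large one (both rims around column 326, row ~222). Measure its rim and go to the small pot.

Run:
```python
from h import *
s=state();c=cam("wrist",s);im=cv2.imread("pics/w15.png")
cv2.imwrite("pics/w15c.png",cv2.resize(im[145:280,255:400],None,fx=4,fy=4,interpolation=cv2.INTER_CUBIC))
```

```text
(no output)
```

View pics/w15c.png

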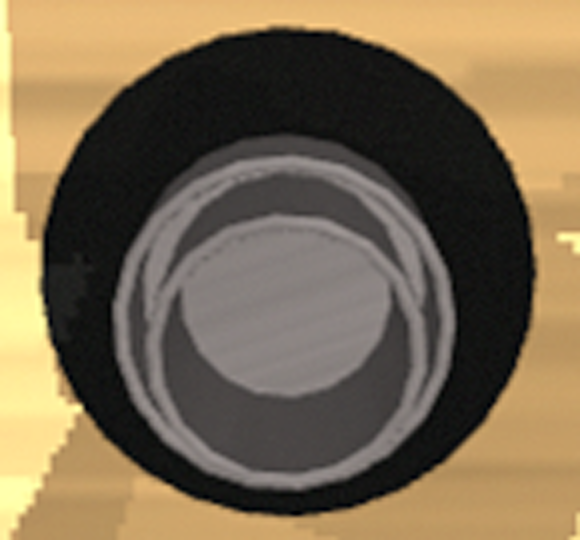

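step_arm(
  steps=[
    [0, -0.2, 0.2, 0],
    [0, -0.5, 0.4, 0],
    [0, -0.6, 0.5, 0],
    [0, -0.6, 0.5, 0],
    [0.1, -0.6, 0.5, 0],
    [0.1, -0.6, 0.5, 0],
    [0.1, -0.6, 0.4, 0],
    [0.1, -0.5, 0.36, 0],
    [0.07, -0.3, 0.2, 0],
    [0, -0.2, 0.1, 0],
    [0, 0, 0, 0],
  ],
)

```text
t: 32.02
eef_pos: [457.4, 55.7, 149.9]
tcp_rot: [2.545, 1.571, -0.596]
ft_force: [0.6, -0.2, -0.4]
opening: 1.0
```

Run:
```python
from h import *
s=state();c=cam("wrist",s)
im=cv2.convertScaleAbs(read_camera("wrist")[:,:,::-1],alpha=1.6);cv2.imwrite("pics/w16.png",im)
go(457.2,55.9,42,-90,s)
for v in(90,100,120):
  p=rim(im,(240,185,415,322),v);r=circ(c,p,84);print(r,cv2.boundingRect(p.astype(np.int32)))
```

```text
t 32.02 pos [457.4  55.7 149.9] op 1.0 shift units [ 2.157 -0.004  0.005] yawy -89.94 turn 0.007 | after-turn shift 2.157 -0.004 0.005
(array([456.82919312,  56.98630905]), (34.663185119628906, 35.00055694580078), ((456.9788818359375, 56.852821350097656), (34.64910888671875, 34.44188690185547), 89.997314453125)) (298, 220, 55, 53)
(array([456.80175781,  56.98614883]), (34.60820770263672, 34.989871978759766), ((456.97882080078125, 56.852821350097656), (34.64910888671875, 34.44176483154297), 89.997314453125)) (298, 220, 55, 53)
(array([456.64465332,  56.94378662]), (34.216976165771484, 34.802207946777344), ((456.5928649902344, 56.689815521240234), (34.060726165771484, 34.14118957519531), 63.42720031738281)) (298, 221, 55, 52)
```

View pics/w16.png

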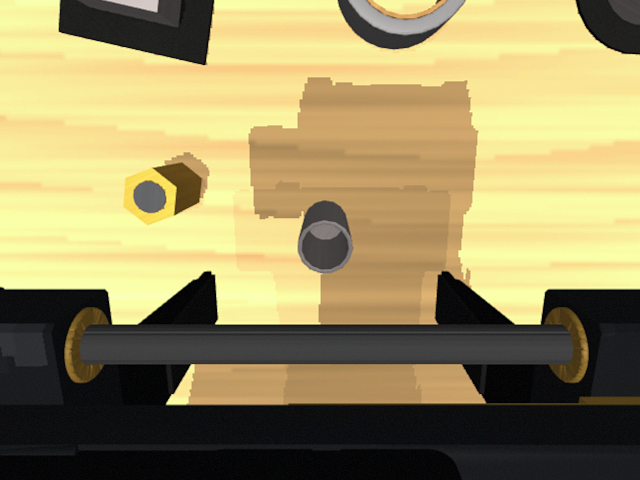

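step_arm(
  steps=[
    [0.3, -0.02, 0.01, 0],
    [0.5, 0, 0, 0],
    [0.5, 0, 0, 0],
    [0.5, 0, 0, 0],
    [0.3, 0, 0, 0],
    [0.04, 0, 0, 0],
    [0, 0, 0, 0],
  ],
)

```text
t: 32.95
eef_pos: [457.3, 56.1, 43.1]
tcp_rot: [2.788, 1.57, -0.354]
ft_force: [-0.5, -0.1, 0.3]
opening: 1.003
```

step_arm(
  steps=[
    [0, 0, 0, 0],
    [0, 0, 0, 0],
    [0, 0, 0, 0],
    [0, 0, 0, 0],
    [0, 0, 0, 0],
    [0, 0, 0, 0],
    [0, 0, 0, 0],
    [0, 0, 0, 0],
  ],
  jaw=1,
)

```text
t: 33.95
eef_pos: [456.8, 56.5, 42.8]
tcp_rot: [2.056, 1.571, -1.085]
ft_force: [-0.3, -0.5, -0.4]
opening: 0.365
```

Run:
```python
from h import *
s=state()
c=cam("wrist",dict(eef_pos=np.array([640.4,-179.5,173.8]),tcp_rot=np.array([2.69,1.57,-.451])))
m=onz(c,[(327,232.9)],70)[0];print("pot_m",m, s["opening"]*95,s["ft_force"])
go(m[0],m[1],150,-90,s)
```

```text
pot_m [ 640.04969171 -179.81246206   70.        ] 34.67397144857938 [-0.27618565 -0.5007279  -0.37952396]
t 33.95 pos [456.8  56.5  42.8] op 0.365 shift units [-2.144  4.726 -3.663] yawy -89.99 turn 0.002 | after-turn shift -2.144 4.725 -3.664
```

step_arm(
  steps=[
    [-0.3, 0, 0, 0],
    [-0.6, 0, 0, 0],
    [-0.6, 0, 0, 0],
    [-0.5, 0.2, -0.1, 0],
    [-0.14, 0.4, -0.3, 0],
    [0, 0.6, -0.5, 0],
    [0, 0.6, -0.5, 0],
    [0, 0.6, -0.5, 0],
    [0, 0.6, -0.5, 0],
    [0, 0.6, -0.5, 0],
    [0, 0.5, -0.4, 0],
    [0, 0.3, -0.2, 0],
    [0, 0.2, -0.1, 0],
    [0, 0.12, -0.06, 0],
    [0, 0, 0, 0],
  ],
)

```text
t: 35.83
eef_pos: [639.7, -179.3, 149.9]
tcp_rot: [0.093, 1.571, -3.049]
ft_force: [-0.3, 0.9, -1.8]
opening: 0.356
```

Run:
```python
from h import *
s=state();c=cam("wrist",s);go(640,-179.6,54.8,-90,s)
im=cv2.convertScaleAbs(read_camera("wrist")[:,:,::-1],alpha=1.6);cv2.imwrite("pics/w17.png",im)
```

```text
t 35.83 pos [ 639.7 -179.3  149.9] op 0.356 shift units [ 1.902  0.006 -0.006] yawy -89.98 turn 0.002 | after-turn shift 1.902 0.006 -0.006
```

View pics/w17.png

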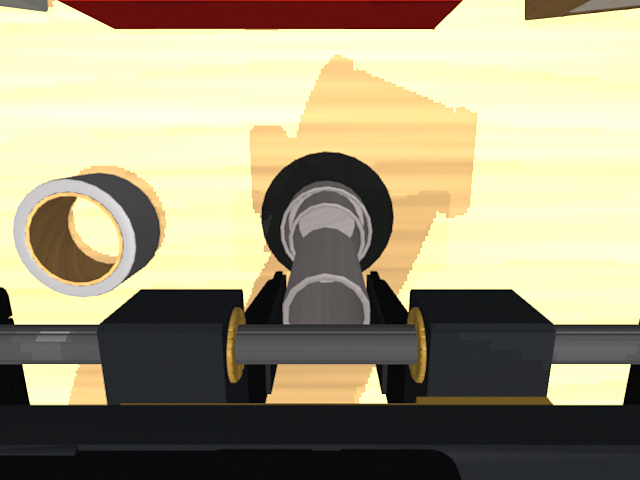

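step_arm(
  steps=[
    [0.3, 0, 0, 0],
    [0.3, 0.01, 0, 0],
    [0.2, 0, 0, 0],
    [0.2, 0, 0, 0],
    [0.2, 0, 0, 0],
    [0.2, 0, 0, 0],
    [0.2, 0, 0, 0],
    [0.15, 0, 0, 0],
    [0.08, 0, 0, 0],
    [0.03, 0, 0, 0],
    [0, 0, 0, 0],
  ],
)

```text
t: 37.25
eef_pos: [640.0, -180.0, 57.0]
tcp_rot: [2.498, 1.57, -0.643]
ft_force: [1.2, 1.1, -1.8]
opening: 0.36
```

step_arm(
  steps=[
    [0.02, 0, 0, 0],
    [0.02, 0, 0, 0],
    [0, 0, 0, 0],
  ],
)

```text
t: 37.62
eef_pos: [639.9, -180.0, 54.9]
tcp_rot: [2.405, 1.571, -0.737]
ft_force: [-0.3, 0.3, -0.5]
opening: 0.364
```

step_arm(
  steps=[
    [0.02, 0, 0, 0],
    [0, 0, 0, 0],
  ],
)

```text
t: 37.88
eef_pos: [640.2, -180.1, 54.8]
tcp_rot: [2.74, 1.57, -0.401]
ft_force: [-1.0, 1.8, 6.9]
opening: 0.364
```

step_arm(
  steps=[
    [0, 0, 0, 0],
    [0, 0, 0, 0],
    [0, 0, 0, 0],
    [0, 0, 0, 0],
    [0, 0, 0, 0],
    [0, 0, 0, 0],
    [-0.3, 0, 0, 0],
    [-0.6, 0, 0, 0],
    [-0.6, 0, 0, 0],
    [-0.5, 0, 0, 0],
    [-0.2, 0, 0, 0],
    [0, 0, 0, 0],
  ],
  jaw=0,
)

```text
t: 39.38
eef_pos: [640.0, -180.0, 164.5]
tcp_rot: [2.671, 1.57, -0.47]
ft_force: [-0.5, 0.6, -0.6]
opening: 0.997
```

Run:
```python
from h import *
s=state();c=cam("wrist",s)
im=cv2.convertScaleAbs(read_camera("wrist")[:,:,::-1],alpha=1.6);cv2.imwrite("pics/w18.png",im)
go(457.6,-296,150,73,s);go(457.6,-296,150,73-90,s)
```

```text
t 39.38 pos [ 640.  -180.   164.5] op 0.997 shift units [0.287 2.318 3.649] yawy -89.98 turn 2.127 | after-turn shift 0.289 3.284 2.810
t 39.38 pos [ 640.  -180.   164.5] op 0.997 shift units [0.287 2.318 3.649] yawy -89.98 turn -9.123 | after-turn shift 0.289 -2.810 3.284
```

View pics/w18.png

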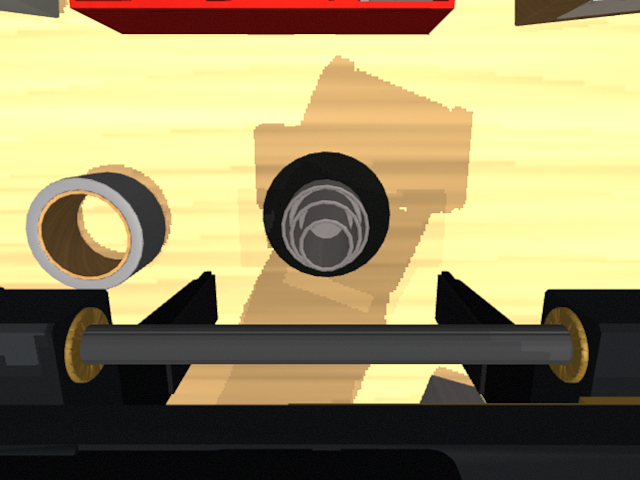

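step_arm(
  steps=[
    [0, 0, 0, 0.8],
    [0, 0, 0, 0.8],
    [0, 0, 0, 0.53],
    [0, 0.3, 0.2, 0],
    [0, 0.5, 0.4, 0],
    [0, 0.5, 0.45, 0],
    [0.1, 0.5, 0.45, 0],
    [0.1, 0.5, 0.45, 0],
    [0.09, 0.5, 0.4, 0],
    [0, 0.3, 0.3, 0],
    [0, 0.18, 0.16, 0],
    [0, 0, 0, 0],
  ],
)

```text
t: 40.92
eef_pos: [457.3, -296.0, 149.5]
tcp_rot: [2.723, 1.57, -0.716]
ft_force: [0.5, -0.7, 0.8]
opening: 0.998
```

Run:
```python
from h import *
s=state();c=cam("wrist",s)
im=cv2.convertScaleAbs(read_camera("wrist")[:,:,::-1],alpha=1.6);cv2.imwrite("pics/w19.png",im)
go(457.6,-296,21,73,s)
for v in (90,110,140):
  p=rim(im,(230,150,420,322),v);W=onz(c,p,62)[:,:2].astype(np.float32);print(cv2.minAreaRect(W))
```

```text
t 40.92 pos [ 457.3 -296.   149.5] op 0.998 shift units [ 2.571 -0.003 -0.005] yawy -107.05 turn -0.006 | after-turn shift 2.571 -0.002 -0.006
((457.9655456542969, -295.7860412597656), (45.31221008300781, 45.38805389404297), 72.90445709228516)
((457.96673583984375, -295.78533935546875), (45.31759262084961, 45.3815803527832), 72.89376831054688)
((447.6634521484375, -316.2200927734375), (2.8565750122070312, 0.0), 164.00625610351562)
```

View pics/w19.png

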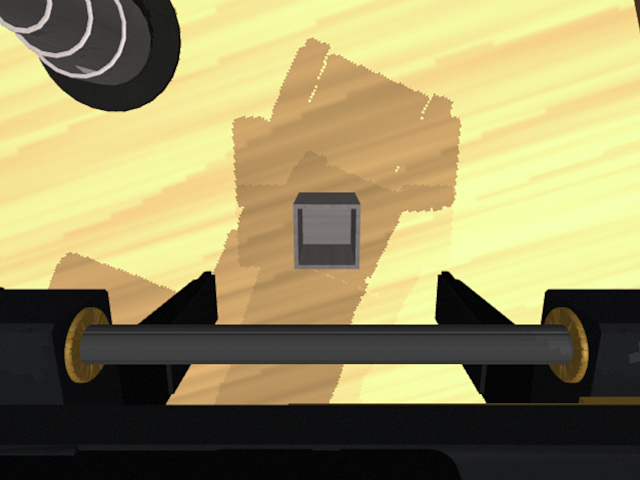

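step_arm(
  steps=[
    [0.3, 0, -0.01, 0],
    [0.6, 0, 0, 0],
    [0.6, 0, 0, 0],
    [0.5, 0, 0, 0],
    [0.4, 0, 0, 0],
    [0.17, 0, 0, 0],
    [0, 0, 0, 0],
  ],
)

```text
t: 41.85
eef_pos: [458.1, -295.4, 20.2]
tcp_rot: [-0.36, 1.57, 2.485]
ft_force: [0.2, -1.0, 0.9]
opening: 1.0
```

step_arm(
  steps=[
    [0, 0, 0, 0],
    [0, 0, 0, 0],
    [0, 0, 0, 0],
    [0, 0, 0, 0],
    [0, 0, 0, 0],
    [0, 0, 0, 0],
    [0, 0, 0, 0],
    [0, 0, 0, 0],
  ],
  jaw=1,
)

```text
t: 42.85
eef_pos: [458.0, -295.9, 20.9]
tcp_rot: [2.475, 1.571, -0.964]
ft_force: [-0.4, 0.0, 1.3]
opening: 0.48
```

Run:
```python
from h import *
s=state();print(s["opening"]*95,s["ft_force"])
go(641.9,191,130,78,s)
```

```text
45.62554539876167 [-0.44645797  0.023284    1.25740902]
t 42.85 pos [ 458.  -295.9   20.9] op 0.48 shift units [ -2.184 -10.388  -0.665] yawy -107.03 turn -0.628 | after-turn shift -2.182 -10.290 -1.572
```

step_arm(
  steps=[
    [-0.3, 0, 0, 0],
    [-0.6, 0, 0, 0],
    [-0.6, 0, 0, 0],
    [-0.5, 0, 0, -0.63],
    [-0.18, -0.4, 0, 0],
    [0, -0.6, -0.1, 0],
    [0, -0.7, -0.1, 0],
    [0, -0.7, -0.1, 0],
    [0, -0.7, -0.1, 0],
    [0, -0.7, -0.1, 0],
    [0, -0.7, -0.1, 0],
    [0, -0.7, -0.1, 0],
    [0, -0.7, -0.1, 0],
    [0, -0.7, -0.1, 0],
    [0, -0.7, -0.1, 0],
    [0, -0.7, -0.1, 0],
    [0, -0.7, -0.1, 0],
    [0, -0.7, -0.1, 0],
    [0, -0.5, -0.1, 0],
    [0, -0.3, -0.1, 0],
  ],
)

```text
t: 45.35
eef_pos: [636.6, 189.4, 129.5]
tcp_rot: [0.413, 1.57, -2.938]
ft_force: [-0.0, 0.2, -1.3]
opening: 0.483
```

Run:
```python
from h import *
go(641.9,191,80,78)
```

```text
t 45.35 pos [636.6 189.4 129.5] op 0.483 shift units [ 0.989 -0.054 -0.097] yawy -101.97 turn 0.003 | after-turn shift 0.989 -0.053 -0.096
```

step_arm(
  steps=[
    [0, -0.02, -0.09, 0],
    [0.4, 0, 0, 0],
    [0.4, 0, 0, 0],
    [0.1, 0, 0, 0],
    [0, 0, 0, 0],
  ],
)

```text
t: 45.98
eef_pos: [642.0, 187.0, 85.0]
tcp_rot: [0.978, 1.571, -2.373]
ft_force: [0.4, -0.2, -0.3]
opening: 0.486
```

Run:
```python
from h import *
s=state();c=cam("wrist",s);go(641.9,191,27.6,78,s)
im=cv2.convertScaleAbs(read_camera("wrist")[:,:,::-1],alpha=1.6);cv2.imwrite("pics/w20.png",im)
```

```text
t 45.98 pos [642. 187.  85.] op 0.486 shift units [ 1.148 -0.079  0.018] yawy -102.03 turn -0.004 | after-turn shift 1.148 -0.079 0.018
```

View pics/w20.png

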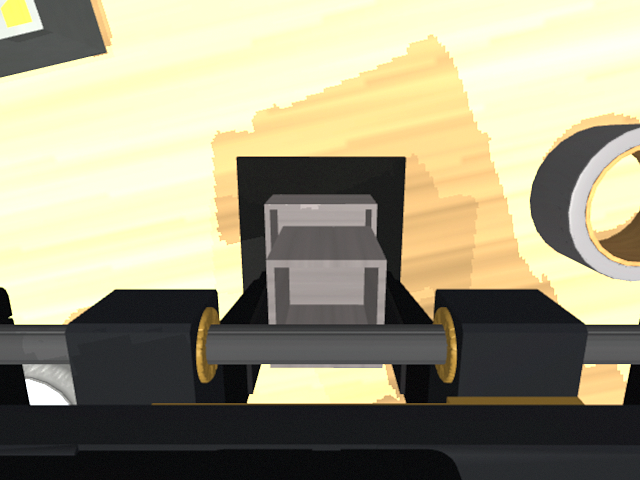

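step_arm(
  steps=[
    [0, -0.08, 0.01, 0],
    [0, 0, 0, 0],
    [0, 0, 0, 0],
  ],
)

```text
t: 46.4
eef_pos: [642.3, 191.7, 85.1]
tcp_rot: [-2.949, 1.57, -0.017]
ft_force: [0.4, 0.8, -1.2]
opening: 0.484
```

Run:
```python
from h import *
s=state();c=cam("wrist",s);go(641.9,191,27.6,78,s)
im=cv2.convertScaleAbs(read_camera("wrist")[:,:,::-1],alpha=1.6);cv2.imwrite("pics/w21.png",im)
```

```text
t 46.4 pos [642.3 191.7  85.1] op 0.484 shift units [1.149 0.015 0.005] yawy -101.97 turn 0.003 | after-turn shift 1.149 0.015 0.005
```

View pics/w21.png

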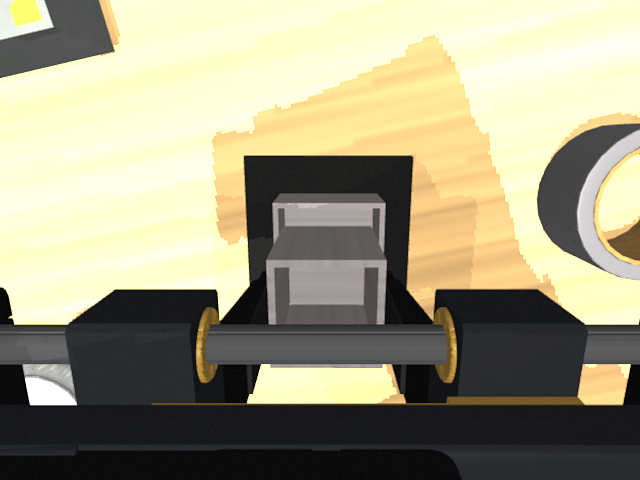

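step_arm(
  steps=[
    [0.15, 0.02, 0.01, 0],
    [0.15, 0, 0, 0],
    [0.15, 0, 0, 0],
    [0.15, 0, 0, 0],
    [0.15, 0, 0, 0],
    [0.15, 0, 0, 0],
    [0.1, 0, 0, 0],
    [0.07, 0, 0, 0],
    [0.03, 0, 0, 0],
    [0, 0, 0, 0],
  ],
)

```text
t: 47.7
eef_pos: [641.6, 190.7, 29.9]
tcp_rot: [2.954, 1.571, -0.397]
ft_force: [0.5, -0.2, -0.9]
opening: 0.481
```

step_arm(
  steps=[
    [0.02, 0, 0, 0],
    [0.02, 0, 0, 0],
    [0, 0, 0, 0],
  ],
)

```text
t: 48.08
eef_pos: [641.7, 190.7, 27.9]
tcp_rot: [-3.029, 1.57, -0.096]
ft_force: [-0.1, -0.1, -0.6]
opening: 0.482
```

step_arm(
  steps=[
    [0.02, 0, 0, 0],
    [0, 0, 0, 0],
  ],
)

```text
t: 48.32
eef_pos: [641.7, 190.6, 27.9]
tcp_rot: [-2.925, 1.57, 0.007]
ft_force: [-2.1, -1.6, 8.2]
opening: 0.482
```

Seated at the expected height (contact 8 N). Release and retreat.

step_arm(
  steps=[
    [0, 0, 0, 0],
    [0, 0, 0, 0],
    [0, 0, 0, 0],
    [0, 0, 0, 0],
    [0, 0, 0, 0],
    [-0.3, 0, 0, 0],
    [-0.6, 0, 0, 0],
    [-0.6, 0, 0, 0],
    [-0.6, 0, 0, 0],
    [-0.6, 0, 0, 0],
    [0, 0, 0, 0],
    [0, 0, 0, 0],
  ],
  jaw=0,
)

```text
t: 49.82
eef_pos: [641.2, 190.6, 161.7]
tcp_rot: [0.63, 1.57, -2.721]
ft_force: [0.6, 0.5, -0.1]
opening: 0.998
```

Run:
```python
from h import *
s=state();print(s["t"],s["opening"])
for n in("wrist","side","top"):
  im=cv2.convertScaleAbs(read_camera(n)[:,:,::-1],alpha=1.6)
  if n=="top": im=cv2.resize(im[160:310,140:500],None,fx=2.2,fy=2.2,interpolation=cv2.INTER_CUBIC)
  if n=="side": im=cv2.resize(im[130:430,200:420],None,fx=2,fy=2,interpolation=cv2.INTER_CUBIC)
  cv2.imwrite(f"pics/f_{n}.png",im)
```

```text
49.825 0.998159730329681
```

View pics/f_wrist.png

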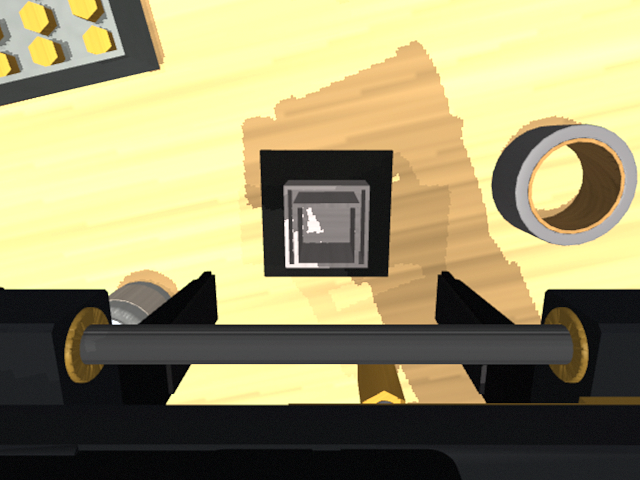

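View pics/f_side.png

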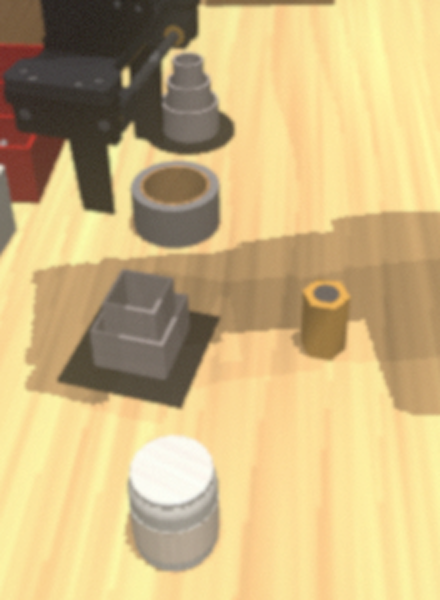

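View pics/f_top.png

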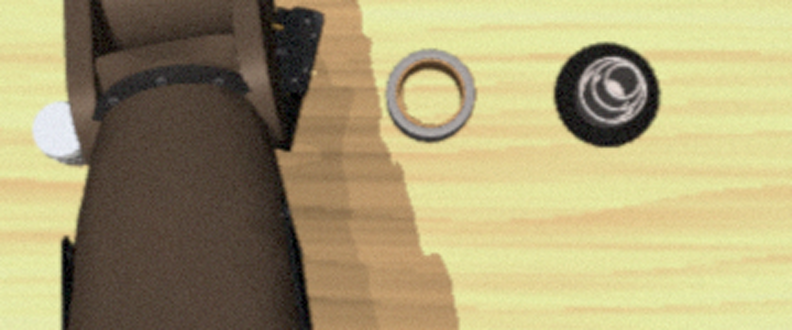

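Both nests stand upright and centred, and the bystanders are in their original places (can, nut and tape at the same pixels in the side view). The gripper is clear of everything, so I'm handing in.

```bash
python3 -c "
from cell import *
print(job_done())"
```

```text
the job is handed in; nothing more can be done
None
```

The job is done and handed in at about 50 s of the 125 s. The three pots are nested on the round mat and the two boxes on the square mat, all upright, fully down and let go.

**Last checks**
- **Pots:** the large pot measured (639.7, −178.8) against the mat centre (640.0, −179.1). The middle and small pots touched down at the expected heights.
- **Boxes:** the large box measured (641.9, 191.1), turned 78° like the mat, against a mat centre of (641–643, 190). The small box touched down at the expected height.
- **Forces and final view:** the wrist force was at most about 8 N in the readings taken at the end of each move. The final wrist, side and top pictures show both nests straight. By eye, the nut, tape and can are where they were, and the gripper is open and clear.

**What failed or disagreed**
- **First grasp missed:** the fingers closed just above the large pot without disturbing it. The real fingertips sit about 24–31 mm higher than the reported TCP, so I lowered every later grasp to allow for it.
- **Camera differences:** by-eye readings from the fixed cameras differed from the wrist camera by up to about 7 mm in position for the outermost pieces. The side view also read heights too low, by up to 9 mm. I relied on the wrist measurements, which matched the given sizes and heights, except for one box height that two wrist views put about 5 mm low.

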